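Set a clicking goniometer arm to 60 degrees

TASK

Set up the goniometer (the round instrument on the bench) for a reading at 60 degrees. First take the sample bottle that stands in the path of the detector arm and stand it upright on the round sample table in the middle of the instrument; loosen the winged clamp knob on the base as far as it goes, swing the detector arm to the 60-degree click, which is four clicks of 15 degrees counter-clockwise (seen from above) past the long zero mark, and turn the clamp knob fully tight again. Do not swing the arm past the zero mark while the bottle is still on the bench, do not tip the bottle over, and leave the two dropper bottles and the beaker where they stand.

Things in the scene. Friction and masses are not known exactly. Their poses are not given: they have to be found in the camera images.
- goniometer: Fixed grey instrument: round base 176 mm across, 30 mm high; origin at the centre of its underside, on the upright swivel axis. Its -x axis is the zero direction. Black lines on the rim every 15 degrees mark the clicks; the longest, widest is zero. The boss of the clamp knob sits on its edge, 105 degrees counter-clockwise (from above) from zero.
- zero_mark (a point): Outer end of the long black zero mark, on the top edge of the base, 30 mm above the bench, 84 mm from the swivel axis.
- lamp_top (a point): Centre of the top of the fixed box-shaped lamp housing, 55 x 62 mm and 125 mm high, opposite the zero mark, 135 mm from the swivel axis; a snout 26 mm in diameter sticks 22 mm out of it towards the middle, 95 mm above the bench.
- sample_table (a point): Centre of the floor of the black sample table in the middle of the instrument, 66 mm above the bench: a shallow round cup, 66 mm inner and 74 mm outer diameter, rim 4 mm above its floor. It is fixed and does not turn with the arm.
- detector_arm (a joint): Angle of the detector arm about the swivel axis, rad: 0 at the zero mark, positive counter-clockwise from above; 60 degrees = 1.047. Stops near -78 and +78 degrees. A spring detent every 15 degrees (0.262): let go within 4 degrees of one it snaps in; about 5 N at the grip post moves it on. Locked while the clamp is tight. Starts in a click from -75 to -15 degrees.
- grip_post (a point): On the axis of the arm's upright round grip post, 105 mm above the bench, 115 mm from the swivel axis. The post, 18 mm in diameter, stands from 76 to 125 mm above the bench on a white detector block 28 mm wide, 32 mm long (along the arm). The point turns with the arm: its -x axis points outward along the arm.
- clamp_knob (a joint): Angle of the winged clamp knob about its own axis, rad: 0 fully tight (start), 1.2 fully loose (end stops); positive = loosening = counter-clockwise looking at the knob from outside. Above 0.85 the arm is free. About 0.2 N m turns it; it stays where left. It goes fully tight only with the arm in a click.
- knob_grip (a point): Centre of the knob's wing, on the knob's axis, 36 mm from the boss face, about 70 mm above the bench. Wing: bare metal bar 66 mm long, 14 mm thick, 28 mm high along the axis. Site z = knob axis, pointing outward, 35 degrees from vertical. The point turns with the knob; the wing's length is the point's x axis turned -0.6 rad about its z. At 0.6 rad the wing lies in the upright plane through the axis.
- sample_bottle: Squat white bottle, 56 mm in diameter, 102 mm high, straight up to about 65 mm, screw cap 35 mm across (fixed); about 0.15 kg. Origin at the centre of its underside, z up. Starts upright on the bench beside the base in the arm's path, 15 to 35 degrees counter-clockwise of zero. (A like bottle in the row at the back of the bench is not meant.)
- dropper_bottle_large: Bystander: amber dropper bottle, 52 mm in diameter, 132 mm high, upright on the bench between clamp knob and lamp housing. Origin at the centre of its underside.
- dropper_bottle_small: Bystander: amber dropper bottle, 48 mm in diameter, 124 mm high, upright on the bench outside the arm's sweep, near the -45-degree direction. Origin at the centre of its underside.
- beaker: Bystander: glass beaker, 55 mm in diameter, 68 mm high, upright on the bench outside the arm's sweep, near the 66-degree direction. Origin at the centre of its underside.
Mind the look-alikes: they are no part of the job. What is shaped like the sample_bottle but green, purple or turquoise is not meant.

How it is judged:
On the way, in this order (a step that is already met when the one before it is completed fails the run):
1. the clamp knob is loosened (value of joint clamp_knob above 0.9 rad), for 0.1 s.
2. with the clamp loose, the detector arm stands at 60 degrees (value of joint detector_arm between 0.977 and 1.117 rad and value of joint clamp_knob above 0.7 rad), for 0.2 s.
At the end, for the whole second after the job is handed in: The detector arm rests in the 60-degree click (within 4 degrees), the clamp knob is tight (within 0.15 rad of its stop), and the sample bottle stands upright and at rest in the cup of the sample table (centre within 8 mm, underside on the floor within 4 mm, tilt under 0.1 rad) (value of joint detector_arm between 0.977 and 1.117 rad and value of joint clamp_knob below 0.15 rad and horizontal distance between sample_bottle and sample_table below 0.008 m and z of sample_bottle in the frame of sample_table between -0.004 and 0.004 m and angle between sample_bottle's own z axis and vertical below 0.1 rad and linear speed of sample_bottle below 0.02 m/s); the robot touches nothing.
It fails at once if the detector arm is swung past the zero mark while the bottle still stands on the bench (value of joint detector_arm above 0.1 rad and height (world z) of sample_bottle below 0.04 m).
It fails at once if the sample bottle is tipped over (angle between sample_bottle's own z axis and vertical above 0.6 rad).
It fails at once if a dropper bottle or the beaker is moved by more than 30 mm (distance of any of dropper_bottle_large, dropper_bottle_small, beaker from where it was at the start of the episode above 0.03 m).
It also fails if it takes over 72 s, if anything falls off the work surface, if the arm or the gripper's body presses on something with over 40 N, if the wrist force passes 120 N, or if a joint passes its speed limit or range.

ROBOT

A 7-joint arm with a two-finger parallel gripper is mounted at the origin on a cart in front of the work surface, level with it; the furniture and walls round the work are solid. World frame = base frame: x ahead of the robot, y to its left, z up, the work surface at z = 0. Lengths are in m, angles in rad, forces in N, time in s.
With the tool pointing down it reaches from about 0.425 to 0.925 m from the base axis. Payload 6.8 kg.
Tool frame: the origin (TCP) lies at the very end of the fingers, on their centre line; the grasp point (between the pads) lies r.grip_depth behind it (r.grip_depth is the distance from the TCP to the grasp point, in m); z points along the fingers, x is the direction in which the jaws open and shut, and the axes are right-handed (so a half turn about z gives the same grasp; the last joint's range is limited). The gripper opens to 85 mm and grips with 20 to 120 N. Pads are 22 mm wide; open, the fingers measure 114 mm over their backs; the gripper's body (76 mm by 85 mm) begins 54 mm behind the grasp point. The pads swing forward as they close: fully open they stand 13 mm farther back than shut.
Start: joints at [1.216, 0.477, 0.022, 1.555, -0.011, 1.109, -0.083], TCP at [0.165, -0.655, 0.207] pointing down, gripper open.
Joint ranges: [-2.96, 2.96], [-0.34, 2.1], [-1.41, 1.46], [0.24, 2.44], [-1.37, 4.51], [0.17, 1.92], [-2.96, 2.96]. Speed limits (rad/s): [2.39, 2.39, 3.14, 3.14, 3.14, 3.14, 3.14].

INTERFACE

Orientations are given as a rotation vector (axis times angle).
In Python, from bench import readout, grab_frame, workorder, r gives the robot as it stands.
- The arm moves only by the shell command python3 -m handwheel 'ROWS' [FORCE]. ROWS is text: rows parted by semicolons, each of 7 numbers parted by spaces: the shift along the tool's x, y, z in mm, then the turn, a rotation vector about the tool's x, y, z in degrees, then the finger opening in mm, from 0 to 85.4. A call has 1 to 12 rows; each row is the pose to reach, as a shift and turn from the pose commanded when the call began, along the tool's axes at that moment; what a row does not reach only later rows make up. A row lasts 1/8 s, in which the tool goes at most 62.5 mm and 10.7 degrees, less where a joint would pass 70% of its speed; a pose out of reach is approached as far as the arm can. A call with a gripper value outside its range is refused whole. The fingers move at their own pace and stop on an object; FORCE is the grip in N (left out, the last holds). Time passes only in rows, so rows that repeat a pose let the fingers close. It gives the time, the measured TCP pose, the force and the opening at its end, in the units of the state.
- readout.get_obs(): the state, without advancing time (a new reading comes with each control period).
- grab_frame(name): name is "scene" or "top" or "wrist"; returns a dict with "pixels" (400x640x3 uint8, red, green, blue), "fx", "fy", "cx", "cy" (pixels), "D" ([k1, k2, p1, p2, k3] as OpenCV has them; the pictures are not rectified), "rvec" (rotation vector, rad) and "tvec" (3), from world to camera coordinates, as OpenCV has them. Camera axes: x right, y down, z forward; pixel columns grow to the right and rows downward; lengths in m; the calibration is good to about 2 mm. A picture is of the moment at which its call begins. There is no depth.
- workorder.hand_in(): hands the job in, once; it reports no verdict.
The state is a dict: "clock": time; "joints": joint angles; "qvel": joint speeds; "tau": joint torques, N m; "tcp_pos": TCP position; "orientation": TCP orientation; "contact_force": force on the tool from outside, world axes, zero at the start; "moment": the same for the moment, N m; "grip_width": finger opening in m.
Only numpy, scipy, OpenCV 4.12 (cv2) and the standard library are available. Lean on these libraries where they do the work, as an engineer would, in place of code of your own. Each camera call takes 0.05 s, during which the arm holds its last target.

## Working session

There is one attempt and no reset: what is moved stays moved. The work goes in short steps, Python scripts to look and compute and a shell command to move; the robot and the scene stay as the last step left them, time stands still between calls to the robot, and variables do not carry over. Pictures are saved under pics/ and viewed, and the job is handed in when it is done.

```bash
ls; mkdir -p pics
python3 - <<'E'
from bench import readout, grab_frame, r
import cv2
o=readout.get_obs(); print(o); print(r.grip_depth)
for n in ["scene","top","wrist"]:
    f=grab_frame(n); cv2.imwrite(f"pics/{n}0.png",f["pixels"][:,:,::-1]); print(n,{k:f[k] for k in f if k!="pixels"})
E
```

```text
pics
{'clock': 0.0, 'joints': array([ 1.21589141,  0.47781182,  0.02234279,  1.55646497, -0.01147218,
        1.10928747, -0.08309121]), 'qvel': array([ 0.00036084, -0.00115313,  0.0012908 ,  0.00107306, -0.00097774,
        0.00200331,  0.00013   ]), 'tau': array([ 2.56912072e-04, -5.96448791e+01,  1.60808645e+00, -2.81193602e+01,
        1.25378586e-02,  9.32372612e-03, -1.00565427e-05]), 'tcp_pos': array([ 0.16472238, -0.65393281,  0.20641225]), 'orientation': array([-2.47723435e+00,  1.93044819e+00,  2.43229935e-03]), 'contact_force': array([-0.38417187, -0.12469289,  0.29278981]), 'moment': array([0.03576489, 0.00685943, 0.05678701]), 'grip_width': 0.0855946876794762}
0.0187
scene {'fx': 369.3852347278527, 'fy': 369.3852347278527, 'cx': 323.3587274333947, 'cy': 199.28653714456433, 'D': array([-0.05295849,  0.        ,  0.        ,  0.        ,  0.        ]), 'rvec': array([ 1.16042964, -2.30238461,  1.06298323]), 'tvec': array([0.42751853, 0.32829369, 0.65344428])}
top {'fx': 386.2814852360056, 'fy': 386.2814852360056, 'cx': 319.1217998808919, 'cy': 203.80965272497647, 'D': array([0.01526917, 0.        , 0.        , 0.        , 0.        ]), 'rvec': array([ 2.14469888, -2.12353234,  0.14957117]), 'tvec': array([0.09471709, 0.57889854, 0.88417594])}
wrist {'fx': 297.7902885344126, 'fy': 297.7902885344126, 'cx': 317.8724118529759, 'cy': 198.30357506791938, 'D': array([-0.04420052,  0.        ,  0.        ,  0.        ,  0.        ]), 'rvec': array([-2.2697344 ,  1.76814207,  0.28653018]), 'tvec': array([-0.67254323, -0.04068915,  0.37994495])}
```

View pics/scene0.png

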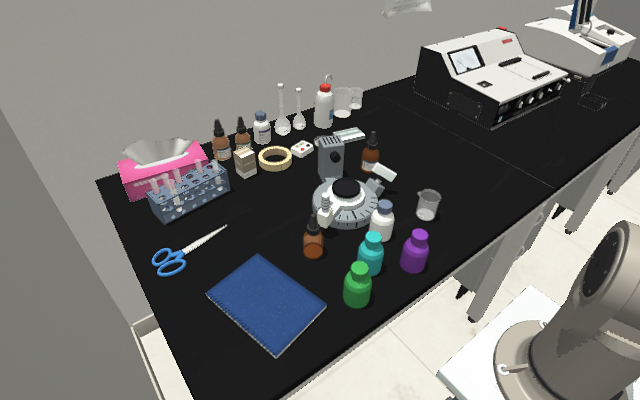

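View pics/top0.png

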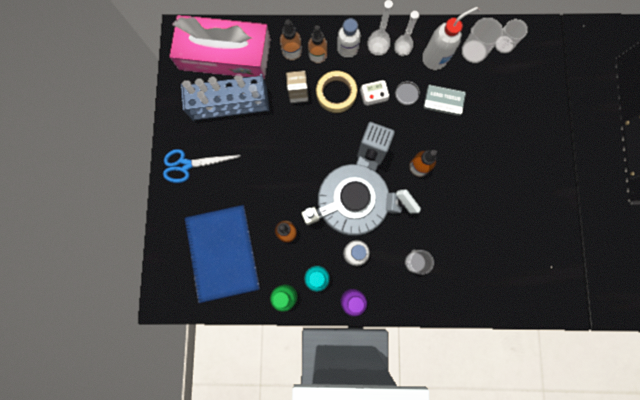

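View pics/wrist0.png

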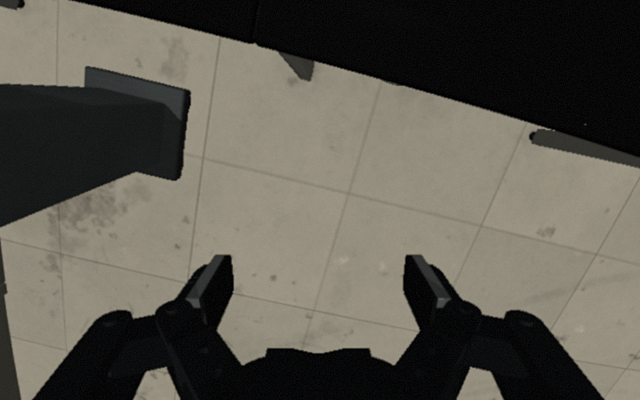

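The sample bottle could be confused with several others. In the top view, the white bottle with the grey-blue cap beside the base is at (356,252), and at (381,222) in the scene view. The look-alikes in the top view are turquoise (316,278), green (284,298), purple (353,302), and the white one in the back row (348,38). I choose (356,252) and will check it in a close crop.

```bash
cat > h.py <<'E'
import numpy as np, cv2
from scipy.spatial.transform import Rotation as R
from bench import readout, grab_frame, r
def cam(f):
    K=np.array([[f["fx"],0,f["cx"]],[0,f["fy"],f["cy"]],[0,0,1]]); return K,np.array(f["D"]),R.from_rotvec(f["rvec"]).as_matrix(),np.array(f["tvec"])
def ray(f,p):
    K,D,Rm,t=cam(f); u=cv2.undistortPoints(np.array([[p]],float),K,D)[0,0]
    return -Rm.T@t, Rm.T@np.array([u[0],u[1],1.])
def onz(f,p,z):
    c,d=ray(f,p); return c+d*(z-c[2])/d[2]
def two(f1,p1,f2,p2):
    a,d=ray(f1,p1); b,e=ray(f2,p2); s=np.linalg.lstsq(np.c_[d,-e],b-a,rcond=None)[0]
    P,Q=a+d*s[0],b+e*s[1]; return (P+Q)/2,np.linalg.norm(P-Q)
def proj(f,P):
    K,D,Rm,t=cam(f); return cv2.projectPoints(np.array(P,float).reshape(-1,3),np.array(f["rvec"],float),t,K,D)[0].reshape(-1,2)
def crop(f,x0,y0,x1,y1,s,name):
    im=f["pixels"][y0:y1,x0:x1,::-1]; cv2.imwrite("pics/"+name,cv2.resize(im,None,fx=s,fy=s,interpolation=cv2.INTER_CUBIC))
E
python3 - <<'E'
from h import *
t=grab_frame("top"); s=grab_frame("scene")
crop(t,260,110,460,280,4,"topc.png"); crop(s,280,120,460,270,4,"scenec.png")
np.save("t0.npy",t,allow_pickle=True);np.save("s0.npy",s,allow_pickle=True)
for n,f in (("t",t),("s",s)): print(n,ray(f,(320,200)))
E
```

```text
t (array([0.43478883, 0.08606598, 0.96406082]), array([ 0.16373191,  0.01328846, -0.98646729]))
s (array([0.04580355, 0.51996465, 0.66714097]), array([ 0.59712303, -0.45821832, -0.65845764]))
```

View pics/topc.png

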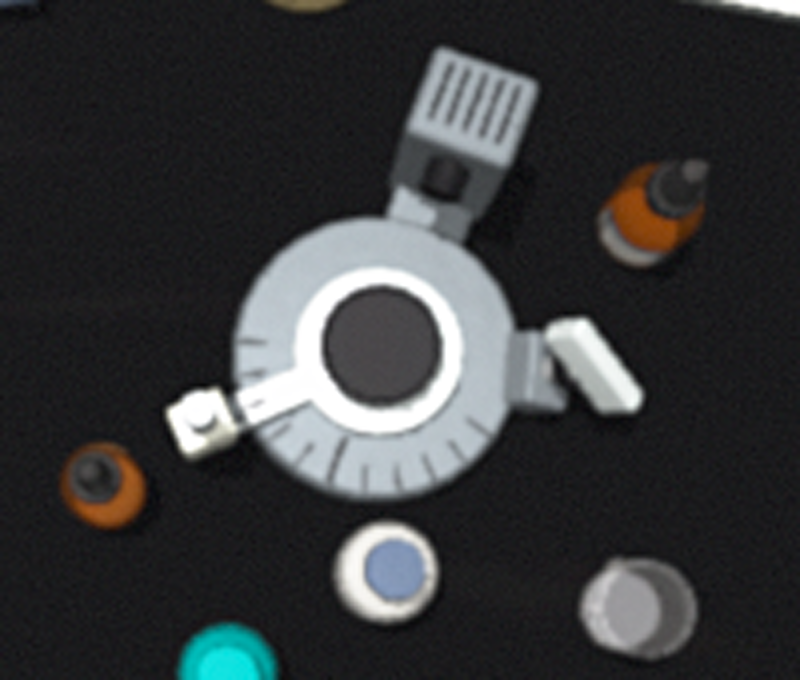

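View pics/scenec.png

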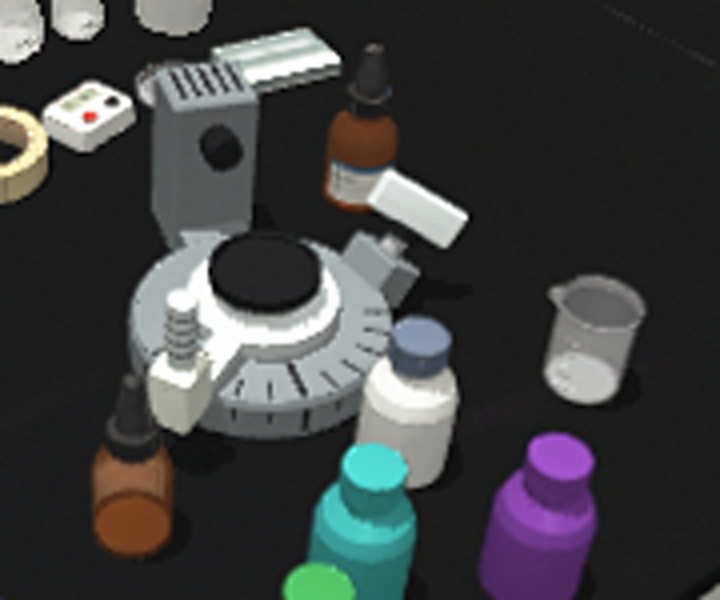

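The crops confirm the choice: the white bottle with the grey-blue cap stands just outside the rim, counter-clockwise of the long zero mark (top view about (343,229)). The arm is at about -60°, with the grip post near (311,213).

Run:
```python
from h import *
t=np.load("t0.npy",allow_pickle=True).item(); s=np.load("s0.npy",allow_pickle=True).item()
def blob(f,m,near):
    n,l,st,c=cv2.connectedComponentsWithStats(m.astype(np.uint8)); 
    i=l[near[1],near[0]]; 
    cs,_=cv2.findContours((l==i).astype(np.uint8),cv2.RETR_EXTERNAL,cv2.CHAIN_APPROX_NONE)
    return c[i],st[i],max(cs,key=len),l==i
g=t["pixels"].astype(int)
# table disc
c,st,ct,_=blob(t,(g.sum(2)<270)&(g[:,:,2]>30) if False else (g.max(2)<120),(355,197)); print("table top",c,st, cv2.fitEllipse(ct)); 
T=onz(t,c,.070); print("T",T)
def w(f,p,z): return onz(f,p,z)
gs=s["pixels"].astype(int)
c,st,ct,_=blob(s,(gs.max(2)<90),(346,189)); print("table scene",c,st,onz(s,c,.070))
# cap
for n,f,p in (("top",t,(359,252)),("scene",s,(385,206))):
    G=f["pixels"].astype(int); m=(G[:,:,2]-G[:,:,0]>25)
    c,st,ct,_=blob(f,m,p); print("cap",n,c,st,onz(f,c,.102 if n=="top" else .094))
z=w(t,(343,229.5),.030); print("zero",z)
a=np.arctan2(*(z-T)[1::-1]); print(np.degrees(a),np.linalg.norm((z-T)[:2]))
print("post top",onz(t,(260+203/4,110+408/4),.125))
for nm,p,h in (("lamp",(260+472/4,110+107/4),.125),("dl",(260+690/4,110+175/4),.132),("ds",(260+93/4,110+475/4),.124),("beakerbase",(260+632/4,110+608/4),0.0),("knob",(260+595/4,110+367/4),.08)):
    print(nm,onz(t,p,h))
```

```text
table top [354.97857143 196.19      ] [341 182  29  30 700] ((354.9765625, 196.19873046875), (28.61790657043457, 29.311445236206055), 173.8898162841797)
T [0.59295675 0.01612423 0.07      ]
table scene [365.42791897 211.9164551 ] [   95    46   545   354 76414] [0.48983487 0.04227961 0.07      ]
cap top [358.38690476 251.91071429] [352 245  14  15 168] [0.46222433 0.01152983 0.102     ]
cap scene [384.88679245 203.91509434] [378 199  15  10 106] [0.46570789 0.00573318 0.094     ]
zero [0.51794287 0.04221552 0.03      ]
160.82132684121837 0.07942189227747654
post top [0.54721652 0.11736165 0.125     ]
lamp [ 0.71961887 -0.03176709  0.125     ]
dl [ 0.67875383 -0.15051802  0.132     ]
ds [0.50994575 0.17688587 0.124     ]
beakerbase [ 0.44251965 -0.14331105  0.        ]
knob [ 0.57919989 -0.10699758  0.08      ]
```

```bash
cat >> h.py <<'E'
def row(P,Rt,q=False,o=None):
    """shift mm / turn deg in current tool axes to world pose (P: TCP)"""
    o=o or readout.get_obs(); R0=R.from_rotvec(o["orientation"])
    s=R0.inv().apply(np.array(P)-o["tcp_pos"])*1000; w=np.degrees((R0.inv()*Rt).as_rotvec())
    return np.round(np.r_[s,w],1)
def frame(z,x):
    z=np.array(z,float)/np.linalg.norm(z); x=np.array(x,float); x-=z*(x@z); x/=np.linalg.norm(x)
    return R.from_matrix(np.c_[x,np.cross(z,x),z])
def state():
    o=readout.get_obs(); print(round(o["clock"],2),o["tcp_pos"].round(4),R.from_rotvec(o["orientation"]).as_matrix().round(3).tolist(),"F",o["contact_force"].round(1),"w",round(o["grip_width"]*1000,1),"q",o["joints"].round(2))
E
python3 - <<'E'
from h import *
state()
t=np.load("t0.npy",allow_pickle=True).item(); s=np.load("s0.npy",allow_pickle=True).item()
print("analyser",onz(s,(490,123),0),onz(s,(418,88),0), "big?",onz(s,(420,45),.2))
print("bottle body",onz(t,(260+387/4,110+572/4),.05),"turq",onz(t,(317,279),.102))
for x in ((0,1,0),(0,-1,0)):
    print(row((.463,.010,.2),frame((0,0,-1),x)), row((.45,-.3,.25),frame((0,0,-1),x)))
E
```

```text
0.25 [ 0.1648 -0.6542  0.2069] [[0.244, -0.97, -0.0], [-0.97, -0.244, 0.001], [-0.001, 0.0, -1.0]] F [0.1 0.1 0. ] w 85.4 q [ 1.22  0.48  0.02  1.56 -0.01  1.11 -0.08]
analyser [ 0.63104984 -0.72327392  0.        ] [ 0.99300031 -0.72656932  0.        ] big? [ 0.97335174 -0.66196193  0.2       ]
bottle body [0.46130284 0.01087774 0.05      ] turq [0.40234667 0.10238506 0.102     ]
[-5.713e+02 -4.514e+02  7.400e+00 -1.000e-01  0.000e+00 -1.659e+02] [-2.739e+02 -3.631e+02 -4.290e+01 -1.000e-01  0.000e+00 -1.659e+02]
[-5.713e+02 -4.514e+02  7.400e+00  0.000e+00  1.000e-01  1.410e+01] [-2.739e+02 -3.631e+02 -4.290e+01  0.000e+00  1.000e-01  1.410e+01]
```

```bash
python3 -m handwheel '-34 -45 -5 0 0 2 85; -68 -90 -10 0 0 4 85; -102 -136 -15 0 0 6 85; -137 -181 -20 0 0 8 85; -171 -227 -25 0 0 10 85; -205 -272 -30 0 0 12 85; -240 -318 -36 0 0 13 85; -274 -363 -42 0 0 14.1 85; -333 -381 -42 0 0 14.1 85; -393 -399 -42 0 0 14.1 85; -452 -416 -42 0 0 14.1 85; -512 -434 -42 0 0 14.1 85' 30
python3 - <<'E'
from h import *
state()
print(row((.463,.010,.2),frame((0,0,-1),(0,-1,0))))
E
```

```text
clock: 1.75
tcp_pos: [0.4605, -0.0504, 0.2497]
orientation: [-2.222, 2.221, -0.001]
contact_force: [1.0, -0.3, 0.8]
grip_width: 0.0852
1.75 [ 0.4605 -0.0504  0.2497] [[0.0, -1.0, 0.001], [-1.0, -0.0, -0.0], [0.0, -0.001, -1.0]] F [ 1.  -0.3  0.8] w 85.2 q [ 0.29  0.1  -0.34  1.97  0.04  1.08 -1.63]
[-60.4  -2.5  49.7  -0.   -0.    0. ]
```

```bash
python3 -m handwheel '-30 -1 20 0 0 0 85; -60 -2 40 0 0 0 85; -60 -2 40 0 0 0 85' >/dev/null
python3 - <<'E'
from h import *
state()
f=grab_frame("wrist"); cv2.imwrite("pics/w1.png",f["pixels"][:,:,::-1]); np.save("w1.npy",f,allow_pickle=True)
t=grab_frame("top"); crop(t,220,110,540,350,2,"t1.png")
print(proj(f,[(.463,.010,.102),(.593,.016,.070),(.518,.042,.03)]))
E
```

```text
2.12 [0.4615 0.01   0.2083] [[0.005, -1.0, -0.003], [-1.0, -0.005, 0.001], [-0.001, 0.003, -1.0]] F [-0.1 -1.2  0.1] w 84.9 q [ 0.2   0.15 -0.39  2.02  0.07  0.99 -1.79]
[[319.5913943  186.93949466]
 [313.91820143  42.45684482]
 [291.16506349 121.94357776]]
```

View pics/w1.png

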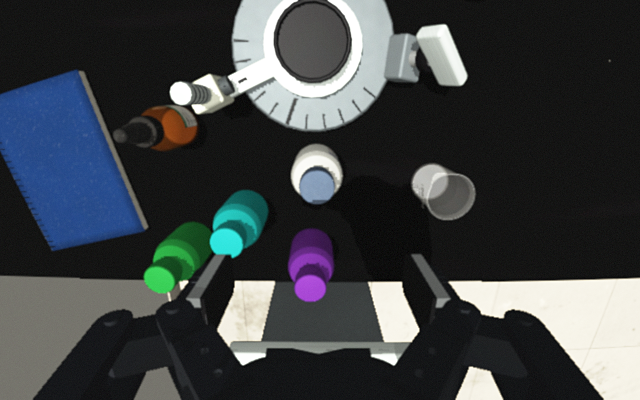

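The wrist view shows the bottle cap at (318,185), the cup at (312,40), the zero mark near (291,122) and the wing at (442,55). Next I measure these.

Run:
```python
from h import *
f=np.load("w1.npy",allow_pickle=True).item(); G=f["pixels"].astype(int)
def blob(m,near):
    n,l,st,c=cv2.connectedComponentsWithStats(m.astype(np.uint8)); i=l[near[1],near[0]]
    cs,_=cv2.findContours((l==i).astype(np.uint8),cv2.RETR_EXTERNAL,cv2.CHAIN_APPROX_NONE); return c[i],st[i],max(cs,key=len)
for m,near,z,k in ((G[:,:,2]-G[:,:,0]>25,(317,185),.102,"cap"),(G.max(2)<125,(313,40),.070,"table")):
    c,st,ct=blob(m,near); e=cv2.fitEllipse(ct); print(k,c,st,e,onz(f,e[0],z))
T=onz(f,cv2.fitEllipse(blob(G.max(2)<125,(313,40))[2])[0],.07)
crop(f,150,0,480,200,2.4,"w1c.png")
m=(G.min(2)>150); c,st,ct=blob(m,(442,55)); print("wing",c,st,cv2.minAreaRect(ct))
```

```text
cap [316.4250797  186.35600425] [300 170  34  34 941] ((316.4337158203125, 186.3497314453125), (33.25018310546875, 34.19883728027344), 84.21561431884766) [0.46356668 0.01300307 0.102     ]
table [312.21044457  40.20132013] [ 274    0   78   83 5151] ((312.2124938964844, 40.227298736572266), (76.72868347167969, 83.6058120727539), 174.99777221679688) [0.59488666 0.01757966 0.07      ]
wing [441.95427964  54.1143009 ] [ 416   24   51   61 1881] ((441.4111633300781, 55.743656158447266), (67.9630355834961, 32.62735366821289), 67.52056884765625)
```

View pics/w1c.png

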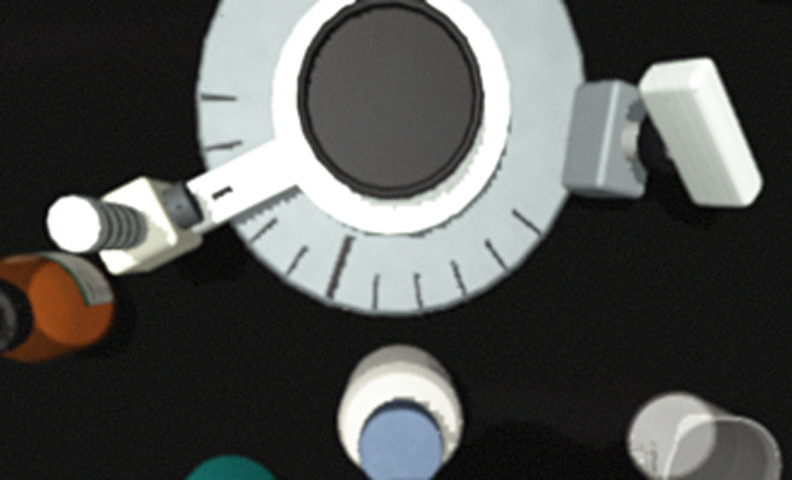

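Run:
```python
from h import *
state()
f=np.load("w1.npy",allow_pickle=True).item()
T=np.array([.594,.0168]);Tw=np.array([.5949,.0176])
z=onz(f,(287.5,123),.03)[:2]-Tw; p=onz(f,(150+75/2.4,222/2.4),.125)[:2]-Tw
for v in (z,p): print(np.degrees(np.arctan2(v[1],v[0])),np.linalg.norm(v))
print(row((.463,.012,.037),frame((0,0,-1),(0,-1,0))))
```

```text
2.23 [0.4627 0.0074 0.2095] [[0.001, -1.0, -0.0], [-1.0, -0.001, -0.0], [0.0, 0.0, -1.0]] F [ 0.2 -0.9 -0.1] w 85.0 q [ 0.21  0.15 -0.39  2.02  0.07  0.99 -1.79]
159.91073233319685 0.08313308018678249
114.46418515494456 0.11384009912138487
[-4.600e+00 -4.000e-01  1.725e+02  0.000e+00 -0.000e+00  1.000e-01]
```

```bash
python3 -m handwheel '-4.6 0 40 0 0 0 85; -4.6 0 85 0 0 0 85; -4.6 0 120 0 0 0 85; -4.6 0 150 0 0 0 85; -4.6 0 165 0 0 0 85; -4.6 0 172.5 0 0 0 85;-4.6 0 172.5 0 0 0 85;-4.6 0 172.5 0 0 0 85' 30
python3 - <<'E'
from h import *
state()
f=grab_frame("wrist"); cv2.imwrite("pics/w2.png",f["pixels"][:,:,::-1])
E
```

```text
clock: 3.22
tcp_pos: [0.4635, 0.0124, 0.0378]
orientation: [-2.221, 2.22, -0.002]
contact_force: [0.3, -0.8, -0.8]
grip_width: 0.0849
3.23 [0.4635 0.0124 0.0378] [[0.0, -1.0, 0.002], [-1.0, -0.0, -0.0], [0.0, -0.002, -1.0]] F [ 0.3 -0.8 -0.8] w 84.9 q [ 0.12  0.41 -0.34  2.17  0.24  0.6  -1.96]
```

View pics/w2.png

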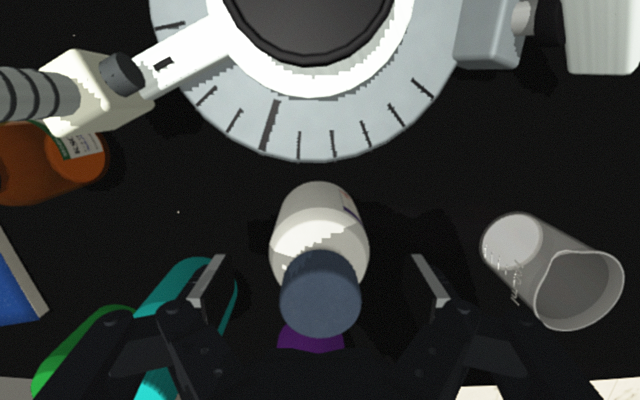

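The bottle is centred between the jaws, with its cap at (320,292). Closing now.

```bash
python3 -m handwheel '0 0 0 0 0 0 50; 0 0 0 0 0 0 50; 0 0 0 0 0 0 45; 0 0 0 0 0 0 45; 0 0 0 0 0 0 45; 0 0 0 0 0 0 45; 0 0 -20 0 0 0 45; 0 0 -45 0 0 0 45; 0 0 -45 0 0 0 45' 40
python3 - <<'E'
from h import *
state()
f=grab_frame("wrist"); cv2.imwrite("pics/w3.png",f["pixels"][:,:,::-1])
E
```

```text
clock: 4.4
tcp_pos: [0.4639, 0.0125, 0.0831]
orientation: [-2.22, 2.219, -0.004]
contact_force: [1.5, 0.7, -2.2]
grip_width: 0.0468
4.4 [0.4639 0.0125 0.0831] [[0.0, -1.0, 0.003], [-1.0, -0.0, 0.0], [-0.0, -0.003, -1.0]] F [ 1.5  0.7 -2.2] w 46.8 q [ 0.16  0.33 -0.37  2.14  0.19  0.7  -1.91]
```

View pics/w3.png

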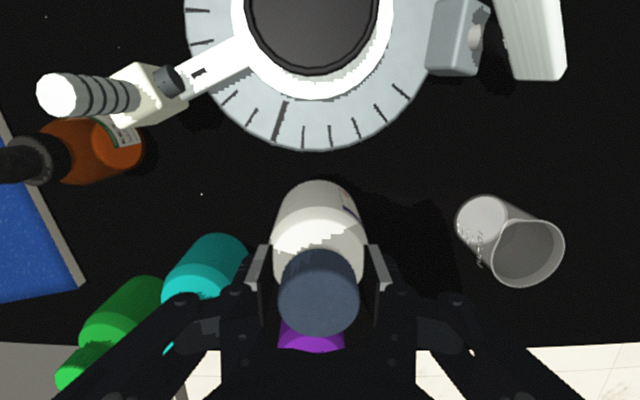

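Run:
```python
from h import *
f=grab_frame("scene"); crop(f,280,110,460,260,4,"s4.png")
```

```text
(no output)
```

View pics/s4.png

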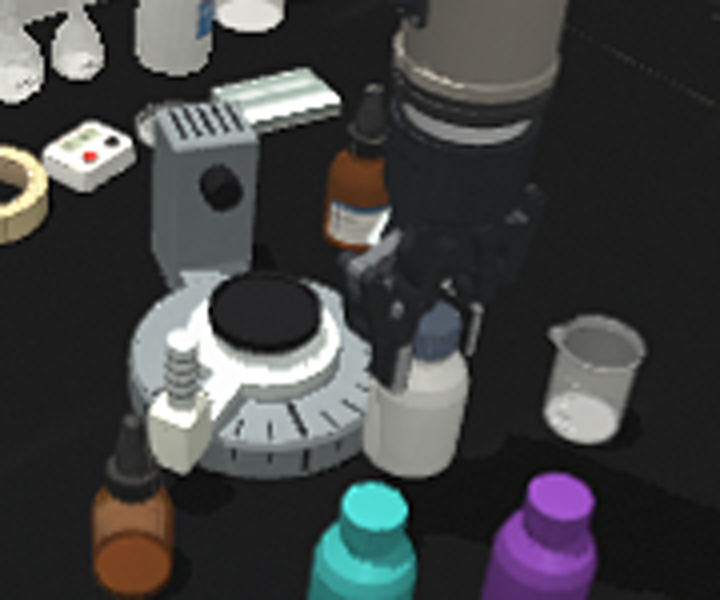

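Run:
```python
from h import *
state()
f=grab_frame("wrist"); G=f["pixels"].astype(int)
m=((G[:,:,2]-G[:,:,0]>12)&(G.max(2)<130)); n,l,st,c=cv2.connectedComponentsWithStats(m.astype(np.uint8)); i=l[295,318]; print(st[i],c[i])
cs,_=cv2.findContours((l==i).astype(np.uint8),cv2.RETR_EXTERNAL,cv2.CHAIN_APPROX_NONE); e=cv2.fitEllipse(max(cs,key=len)); print(e)
print(onz(f,e[0],.147))
crop(f,230,150,410,370,2.7,"w4.png")
o=readout.get_obs()
print(proj(f,[(o["tcp_pos"][0],o["tcp_pos"][1],z) for z in (.147,.045)]))
print(row((.594,.017,.150),frame((0,0,-1),(0,-1,0))))
```

```text
4.5 [0.4623 0.0122 0.0814] [[0.001, -1.0, -0.0], [-1.0, -0.001, -0.0], [0.0, 0.0, -1.0]] F [-0.7  0.1 -1.7] w 47.0 q [ 0.16  0.33 -0.37  2.14  0.19  0.7  -1.91]
[ 276  249   84  105 6159] [317.8262705  296.49066407]
((316.237548828125, 301.3983154296875), (82.26535034179688, 107.46183013916016), 15.51177978515625)
[0.46568614 0.0144316  0.147     ]
[[321.73925399 309.07319059]
 [319.98177496 216.23777042]]
[-4.70e+00 -1.32e+02 -6.91e+01  1.00e-01 -0.00e+00  0.00e+00]
```

View pics/w4.png

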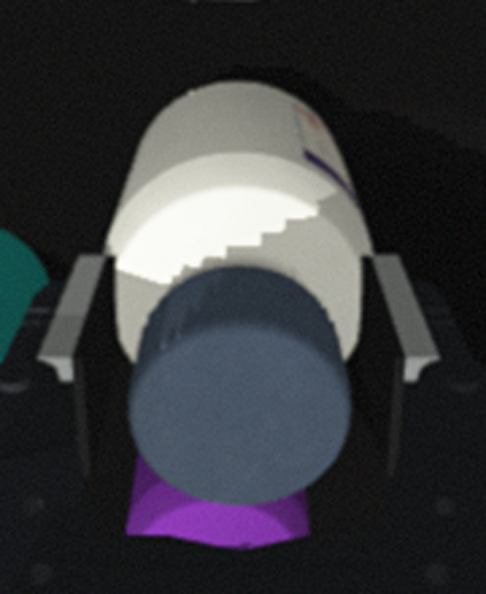

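```bash
python3 -m handwheel '0 0 -25 0 0 0 45; 0 0 -50 0 0 0 45; 0 0 -68 0 0 0 45; -1 -20 -69 0 0 0 45; -3 -50 -69 0 0 0 45; -4 -80 -69 0 0 0 45; -4.7 -110 -69 0 0 0 45; -4.7 -125 -69 0 0 0 45; -4.7 -131 -69 0 0 0 45; -4.7 -131 -69 0 0 0 45; -4.7 -131 -69 0 0 0 45'
python3 - <<'E'
from h import *
state()
f=grab_frame("wrist"); cv2.imwrite("pics/w5.png",f["pixels"][:,:,::-1]); s=grab_frame("scene"); crop(s,260,70,460,220,4,"s5.png")
np.save("w5.npy",f,allow_pickle=True);np.save("s5.npy",s,allow_pickle=True)
print(row((.594,.017,.107),frame((0,0,-1),(0,-1,0))))
E
```

```text
clock: 5.92
tcp_pos: [0.5927, 0.0171, 0.1508]
orientation: [2.222, -2.22, -0.0]
contact_force: [0.9, -0.1, -1.9]
grip_width: 0.0466
5.92 [0.5927 0.0171 0.1508] [[0.001, -1.0, -0.001], [-1.0, -0.001, -0.0], [0.0, 0.001, -1.0]] F [ 0.9 -0.1 -1.9] w 46.6 q [ 0.14  0.43 -0.36  1.79  0.18  0.95 -1.86]
[ 0.1 -1.  44.1  0.  -0.   0. ]
```

View pics/w5.png

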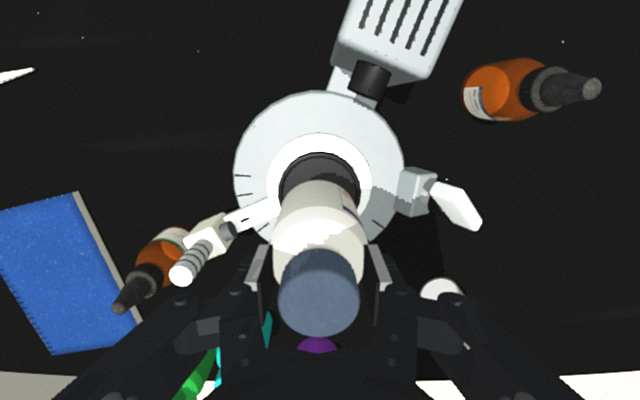

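View pics/s5.png

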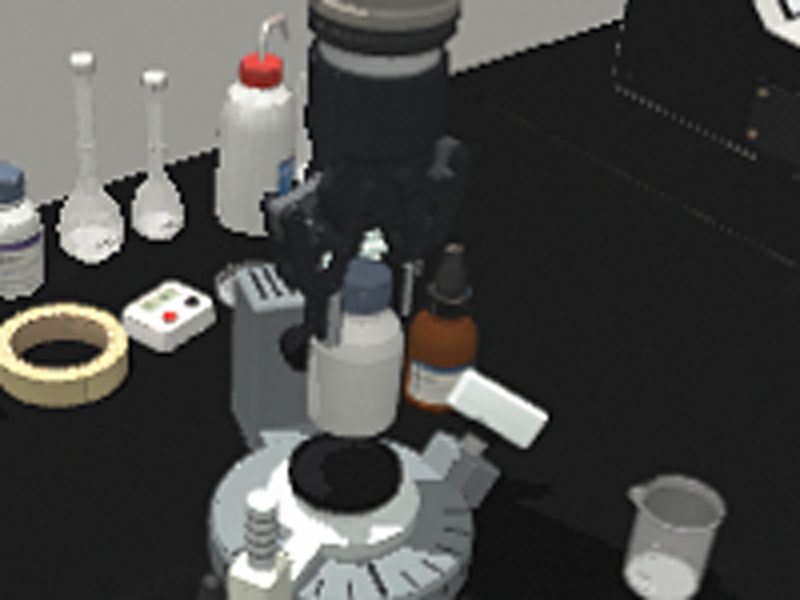

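Run:
```python
from h import *
s=np.load("s5.npy",allow_pickle=True).item(); w=np.load("w5.npy",allow_pickle=True).item()
print("bottle",onz(s,(260+352.5/4,70+414/4),.113),"cup",onz(s,(260+345.5/4,70+475/4),.07),"capc",onz(s,(260+368/4,70+272/4),.215))
P=[.5927,.0171]
a=np.linspace(0,2*np.pi,24)
c=lambda r,z:proj(s,[(P[0]+r*np.cos(t),P[1]+r*np.sin(t),z) for t in a])
print("expect base bottom",c(.028,.113).max(0),c(.028,.113).min(0), "obs bottom y", 70+436/4,"x",260+308/4,260+403/4)
print("wrist cap", proj(w,[(P[0],P[1],.215)]))
```

```text
bottle [0.587882   0.01751778 0.113     ] cup [0.58306603 0.02368397 0.07      ] capc [0.58742126 0.01492274 0.215     ]
expect base bottom [358.16107258 179.38371991] [335.8493108  165.91061594] obs bottom y 179.0 x 337.0 360.75
wrist cap [[321.7057468  306.17455554]]
```

Run:
```python
from h import *
s=np.load("s5.npy",allow_pickle=True).item()
a=np.linspace(0,2*np.pi,48)
def c(P,r,z):
    q=proj(s,[(P[0]+r*np.cos(t),P[1]+r*np.sin(t),z) for t in a]); return q.min(0),q.max(0)
print("cup exp",c((.594,.017),.037,.070)); print("base exp",c((.594,.017),.028,.113))
G=s["pixels"].astype(int)
for y in (160,165,170,184,186,188,190,192,194):
    print(y,[ (x,G[y,x].sum()//3) for x in range(326,368,1)][:] if 0 else ' '.join(str(G[y,x].sum()//3) for x in range(326,372)))
```

```text
cup exp (array([331.30810484, 176.83205315]), array([360.01345393, 194.90271698]))
base exp (array([335.5301602 , 165.64673875]), array([357.90773013, 179.11570083]))
160 87 86 87 89 87 57 26 18 19 16 46 127 160 134 140 141 143 145 144 149 156 161 164 166 168 169 166 160 154 147 146 145 144 136 94 34 57 82 66 61 53 51 50 52 53 52
165 85 86 87 87 88 87 88 87 87 86 97 151 151 138 138 142 144 145 147 149 149 150 150 149 149 150 149 147 146 145 144 142 141 130 35 54 114 146 130 154 141 131 134 149 158 157
170 87 85 87 87 87 88 87 88 87 85 92 147 150 151 138 141 143 143 147 147 148 148 148 148 149 147 148 148 145 144 141 138 131 76 23 29 37 50 68 103 138 160 156 151 150 161
184 175 175 174 174 176 185 95 24 24 40 39 38 39 38 38 22 25 24 25 24 25 26 25 25 24 25 24 24 24 24 25 21 14 70 175 179 177 178 177 155 147 148 150 148 149 149
186 175 174 176 201 249 255 78 27 38 40 38 38 38 38 21 23 25 24 24 24 25 24 25 24 24 25 24 24 25 25 26 23 20 39 113 182 177 175 176 177 175 156 149 149 150 150
188 175 188 246 255 255 255 26 32 37 38 38 38 38 39 37 22 24 23 23 25 24 24 25 23 25 26 25 24 25 24 25 24 22 27 91 184 176 176 177 177 178 179 176 159 151 136
190 177 226 255 252 254 255 95 9 32 38 39 39 39 39 37 26 22 24 25 23 24 26 25 24 24 25 24 24 24 25 23 25 20 33 102 183 173 138 97 100 100 100 100 101 102 98
192 228 255 252 252 252 255 255 29 12 20 37 35 38 38 38 39 36 24 24 24 23 25 24 23 24 24 23 24 24 24 25 21 11 76 185 178 177 174 135 105 106 106 107 106 105 104
194 252 252 251 247 253 253 255 208 111 60 15 17 20 23 33 25 24 23 24 24 24 24 25 23 23 23 25 24 22 18 16 43 118 185 178 178 177 179 171 102 107 107 107 107 106 106
```

```bash
python3 -m handwheel '0 -0.5 15 0 0 0 45; 0 -0.7 28 0 0 0 45; 0 -0.7 36 0 0 0 45; 0 -0.7 40 0 0 0 45; 0 -0.7 42 0 0 0 45; 0 -0.7 44 0 0 0 45; 0 -0.7 45 0 0 0 45'
python3 - <<'E'
from h import *
state()
s=grab_frame("scene"); crop(s,260,70,460,220,4,"s6.png")
E
```

```text
clock: 6.9
tcp_pos: [0.5945, 0.0172, 0.106]
orientation: [-2.222, 2.221, -0.0]
contact_force: [0.9, 0.7, -1.5]
grip_width: 0.0467
6.9 [0.5945 0.0172 0.106 ] [[0.001, -1.0, 0.0], [-1.0, -0.001, -0.0], [0.0, -0.0, -1.0]] F [ 0.9  0.7 -1.5] w 46.7 q [ 0.13  0.48 -0.35  1.82  0.21  0.87 -1.88]
```

View pics/s6.png

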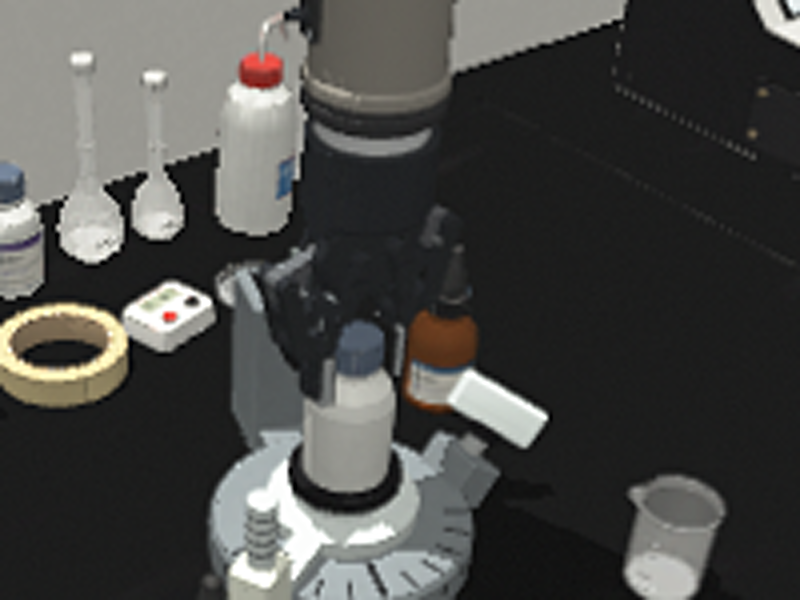

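```bash
python3 -m handwheel '0 0 1.5 0 0 0 45; 0 0 3 0 0 0 45; 0 0 3 0 0 0 45'
```

```text
clock: 7.32
tcp_pos: [0.5949, 0.0172, 0.1038]
orientation: [-2.222, 2.22, -0.001]
contact_force: [-1.9, 0.0, 4.4]
grip_width: 0.0464
```

```bash
python3 -m handwheel '0 0.5 0 0 0 0 50; 0 0.5 0 0 0 0 56; 0 0.5 0 0 0 0 64;0 0.5 0 0 0 0 75; 0 0.5 0 0 0 0 84;0 0.5 0 0 0 0 84; 0 0.5 -30 0 0 0 84; 0 0.5 -80 0 0 0 84; 0 0.5 -130 0 0 0 84; 0 0.5 -130 0 0 0 84'
python3 - <<'E'
from h import *
state()
f=grab_frame("wrist"); cv2.imwrite("pics/w7.png",f["pixels"][:,:,::-1]); np.save("w7.npy",f,allow_pickle=True)
s=grab_frame("scene"); crop(s,260,70,460,220,4,"s7.png")
E
```

```text
clock: 8.57
tcp_pos: [0.5966, 0.0177, 0.2376]
orientation: [-2.218, 2.216, -0.009]
contact_force: [0.2, 0.8, -0.1]
grip_width: 0.0842
8.57 [0.5966 0.0177 0.2376] [[0.001, -1.0, 0.009], [-1.0, -0.001, 0.001], [-0.001, -0.009, -1.0]] F [ 0.2  0.8 -0.1] w 84.2 q [ 0.16  0.34 -0.38  1.7   0.14  1.11 -1.83]
```

View pics/w7.png

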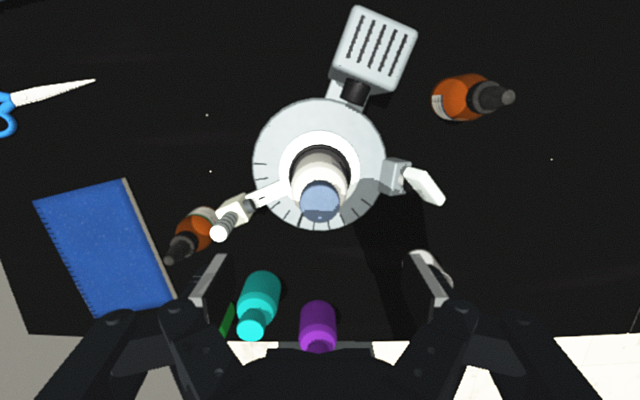

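View pics/s7.png

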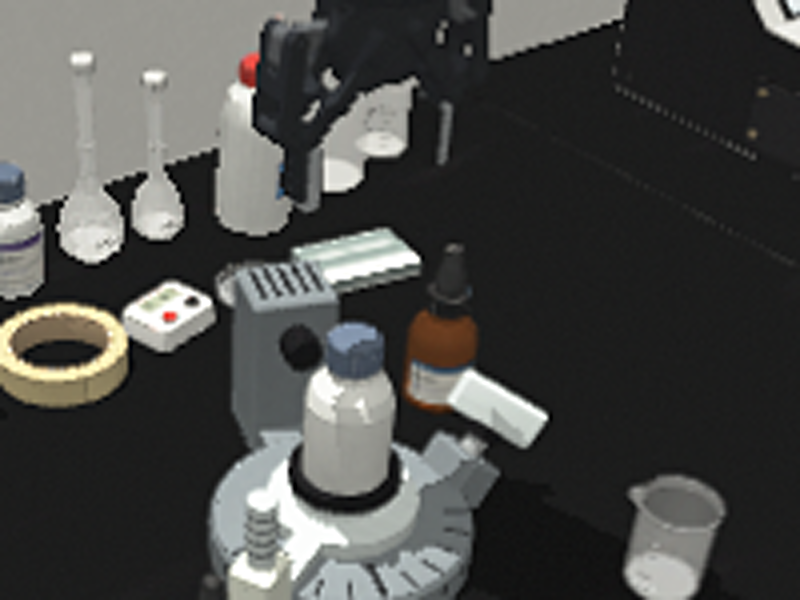

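The bottle stands upright in the cup, at about (347,460) in the scene crop, with an even margin around it. Next is the knob: I'll check the geometry from the stated dimensions against the picture.

```bash
cat >> h.py <<'E'
T=np.array([.594,.017]); A0=160.0
def pol(rad,deg,z): a=np.radians(A0+deg); return np.array([T[0]+rad*np.cos(a),T[1]+rad*np.sin(a),z])
kr=np.array([np.cos(np.radians(A0+105)),np.sin(np.radians(A0+105)),0])
kax=kr*np.sin(np.radians(35))+np.array([0,0,np.cos(np.radians(35))])
kup=kr*np.cos(np.radians(35))-np.array([0,0,np.sin(np.radians(35))])   # wing dir at 0.6
def wing(q): return R.from_rotvec(kax*(q-.6)).apply(kup)
E
python3 - <<'E'
from h import *
f=grab_frame("wrist"); t=np.load("t0.npy",allow_pickle=True).item(); s=np.load("s0.npy",allow_pickle=True).item()
for n,F,b in (("kw",f,(340,120,480,230)),("kt",t,(370,160,450,230)),("ks",s,(350,150,420,200))):
    im=F["pixels"][:,:,::-1].copy(); S=5; im=cv2.resize(im[b[1]:b[3],b[0]:b[2]],None,fx=S,fy=S,interpolation=cv2.INTER_CUBIC)
    for rad,col in ((.115,(0,0,255)),):
        g=T[0],T[1]; G=np.r_[T,0]+kr*rad+[0,0,.070]; u=wing(0); v=np.cross(kax,u)
        for zz,cc in ((.014,(0,0,255)),(-.014,(0,255,0))):
            q=proj(F,[G+kax*zz+u*.033*a+v*.007*c for a,c in ((1,1),(1,-1),(-1,-1),(-1,1))]); q=((q-[b[0],b[1]]+.5)*S).astype(int)
            cv2.polylines(im,[q.reshape(-1,1,2)],True,cc,1)
    cv2.imwrite(f"pics/{n}.png",im)
E
python3 -c "
import cv2,numpy as np
a=[cv2.imread(f'pics/{n}.png') for n in('kw','kt','ks')]
H=sum(i.shape[0] for i in a[1:]);c=np.zeros((max(H,550),700+0,3),np.uint8)
x=np.zeros((600,800,3),np.uint8);w=cv2.resize(a[0],(440,346));x[:346,:440]=w;y=cv2.resize(a[1],(350,306));x[:306,445:795]=y;x[350:600,0:350]=a[2][:250];cv2.imwrite('pics/k.png',x)"
```

```text
(no output)
```

View pics/k.png

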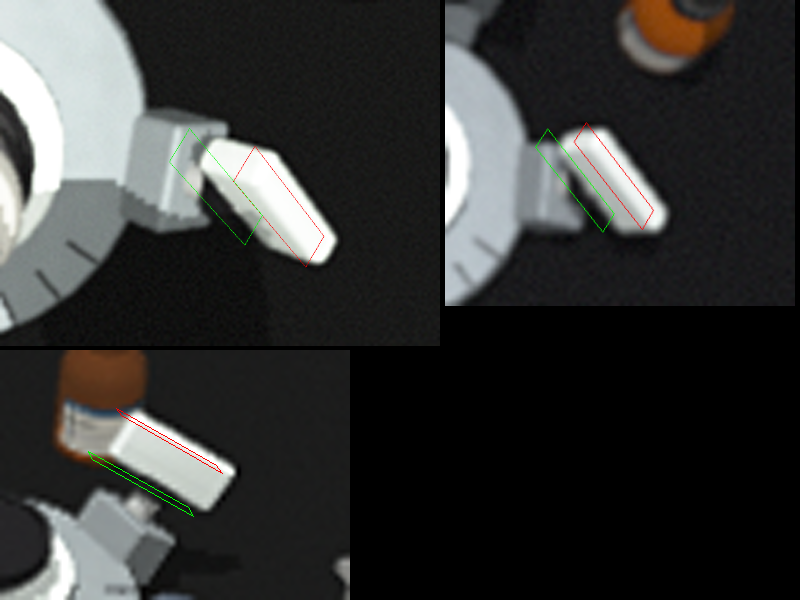

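```bash
cat > ov.py <<'E'
from h import *
import sys
rad=float(sys.argv[1]); z=float(sys.argv[2]); tang=float(sys.argv[3])
f=np.load("w7.npy",allow_pickle=True).item(); t=np.load("t0.npy",allow_pickle=True).item(); s=np.load("s0.npy",allow_pickle=True).item()
x=np.zeros((600,800,3),np.uint8)
for (px,py),F,b,S in (((0,0),f,(370,140,450,220),4),((400,0),t,(380,170,430,220),6),((0,330),s,(355,155,405,195),6)):
    im=F["pixels"][:,:,::-1].copy(); im=cv2.resize(im[b[1]:b[3],b[0]:b[2]],None,fx=S,fy=S,interpolation=cv2.INTER_CUBIC)
    G=np.r_[T,0]+kr*rad+[0,0,z]+np.cross([0,0,1],kr)*tang; u=wing(0); v=np.cross(kax,u)
    for zz,cc in ((.014,(0,0,255)),(-.014,(0,255,0))):
        q=proj(F,[G+kax*zz+u*.033*a+v*.007*c for a,c in ((1,1),(1,-1),(-1,-1),(-1,1))]); q=((q-[b[0],b[1]]+.5)*S).astype(int)
        cv2.polylines(im,[q.reshape(-1,1,2)],True,cc,1)
    x[py:py+im.shape[0],px:px+im.shape[1]]=im[:600-py]
cv2.imwrite("pics/k%s.png"%sys.argv[4],x)
E
python3 ov.py .121 .070 0 b
```

```text
(no output)
```

View pics/kb.png

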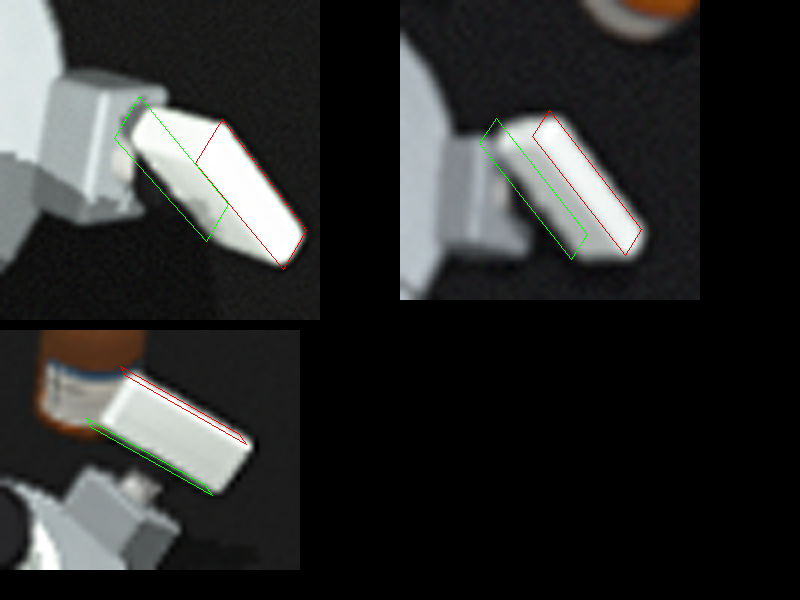

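```bash
cat >> h.py <<'E'
KG=np.r_[T,0]+kr*.1225+np.array([0,0,.070])
def kpose(q,sgn=1,back=0,depth=.017): return KG-kax*depth+kax*back, frame(-kax,sgn*np.cross(kax,wing(q)))
E
python3 - <<'E'
from h import *
state(); print("KG",KG,"kax",kax,"wing0",wing(0))
for sg in (1,-1):
    for b in (.1,0):
        P,Rt=kpose(0,sg,b); print(sg,b,P.round(4),row(P,Rt),Rt.as_matrix()[:,0].round(2))
E
```

```text
8.72 [0.5931 0.017  0.2319] [[0.001, -1.0, -0.002], [-1.0, -0.001, -0.0], [0.0, 0.002, -1.0]] F [-0.3  0.3 -0.8] w 84.0 q [ 0.16  0.35 -0.37  1.71  0.14  1.11 -1.83]
KG [ 0.58332342 -0.10503385  0.07      ] kax [-0.04999048 -0.5713938   0.81915204] wing0 [-0.62141769 -0.62429085 -0.47339306]
1 0.1 [ 0.5792 -0.1525  0.138 ] [169.4  13.9  94.   18.3 -31.2 -49. ] [ 0.78 -0.53 -0.32]
1 0 [ 0.5842 -0.0953  0.0561] [112.2   8.8 175.9  18.3 -31.2 -49. ] [ 0.78 -0.53 -0.32]
-1 0.1 [ 0.5792 -0.1525  0.138 ] [169.4  13.9  94.  -37.5 -22.  124.5] [-0.78  0.53  0.32]
-1 0 [ 0.5842 -0.0953  0.0561] [112.2   8.8 175.9 -37.5 -22.  124.5] [-0.78  0.53  0.32]
```

```bash
python3 -m handwheel '30 2 0 2 -4 -6 60; 60 5 0 5 -8 -12 45; 90 8 5 7 -12 -19 40; 120 10 10 10 -17 -26 40; 150 13 20 13 -22 -34 40; 180 15 30 16 -27 -42 40; 205 17 36 18 -31 -49 40; 209 17.4 36 18.3 -31.2 -49 40; 209 17.4 36 18.3 -31.2 -49 40;  209 17.4 36 18.3 -31.2 -49 40' 60
python3 - <<'E'
from h import *
state()
P,Rt=kpose(0,1,0); print(row(P,Rt),row(*kpose(0,1,.17)))
f=grab_frame("wrist"); im=f["pixels"][:,:,::-1].copy()
u=wing(0); v=np.cross(kax,u)
for zz,cc in ((.014,(0,0,255)),(-.014,(0,255,0))):
    q=proj(f,[KG+kax*zz+u*.033*a+v*.007*c for a,c in ((1,1),(1,-1),(-1,-1),(-1,1))]).astype(int); cv2.polylines(im,[q.reshape(-1,1,2)],True,cc,1)
cv2.imwrite("pics/w8.png",im)
s=grab_frame("scene"); crop(s,240,50,500,245,3,"s8.png")
E
```

```text
clock: 9.98
tcp_pos: [0.5767, -0.1895, 0.1975]
orientation: [-2.395, 0.853, 0.203]
contact_force: [-0.2, 0.5, -0.4]
grip_width: 0.0401
9.97 [ 0.5767 -0.1895  0.1975] [[0.784, -0.619, 0.049], [-0.53, -0.626, 0.572], [-0.323, -0.474, -0.819]] F [-0.2  0.5 -0.4] w 40.1 q [ 0.91  0.63 -0.58  1.57 -0.27  1.24 -0.18]
[ 1.6e+00  3.5e+00  1.7e+02 -0.0e+00  1.0e-01  2.0e-01] [ 1.4  3.5  0.  -0.   0.1  0.2]
```

View pics/w8.png

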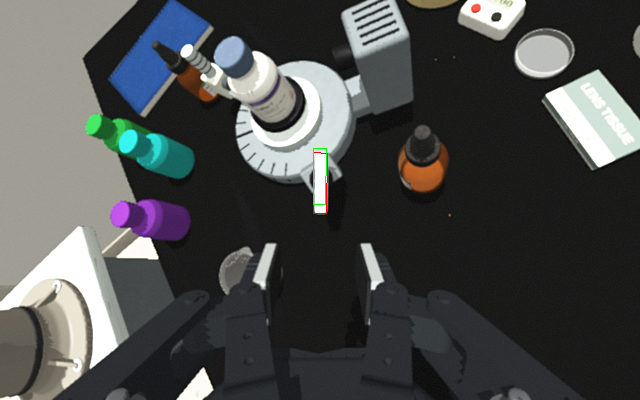

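View pics/s8.png

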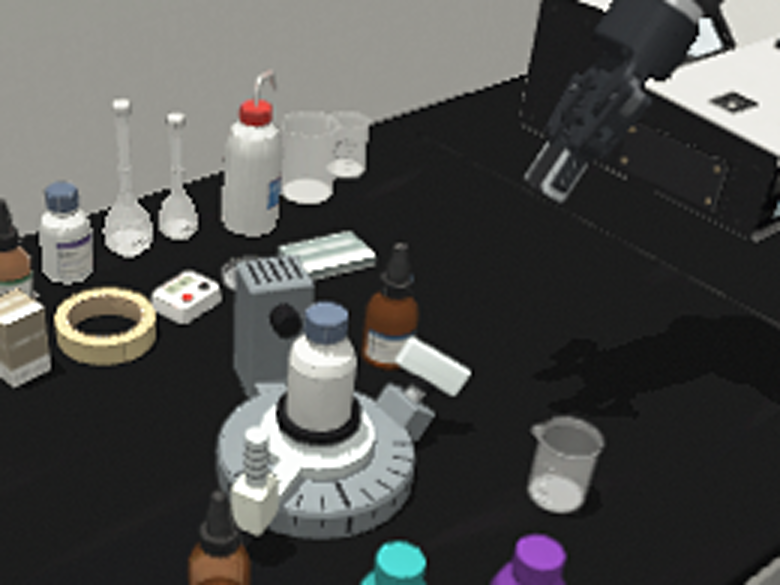

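The overlay matches the wing at (320,182) in the wrist view. I'm advancing along the knob axis.

```bash
python3 -m handwheel '1.5 3 40 0 0 0 40; 1.5 3.5 80 0 0 0 40; 1.5 3.5 115 0 0 0 40; 1.5 3.5 140 0 0 0 40; 1.5 3.5 160 0 0 0 40; 1.5 3.5 170 0 0 0 40; 1.5 3.5 170 0 0 0 40;1.5 3.5 170 0 0 0 40' 60
python3 - <<'E'
from h import *
state()
P,Rt=kpose(0,1,0); print(row(P,Rt))
f=grab_frame("wrist"); im=f["pixels"][:,:,::-1].copy()
cv2.imwrite("pics/w9.png",im)
E
```

```text
clock: 11.08
tcp_pos: [0.5847, -0.0983, 0.0563]
orientation: [-2.395, 0.856, 0.201]
contact_force: [0.1, 0.0, 0.2]
grip_width: 0.0395
11.07 [ 0.5847 -0.0983  0.0563] [[0.782, -0.62, 0.052], [-0.533, -0.624, 0.571], [-0.322, -0.474, -0.819]] F [0.1 0.  0.2] w 39.5 q [ 0.81  0.75 -0.59  1.75 -0.26  0.9  -0.19]
[-2.  -1.4  1.8 -0.  -0.1  0.1]
```

View pics/w9.png

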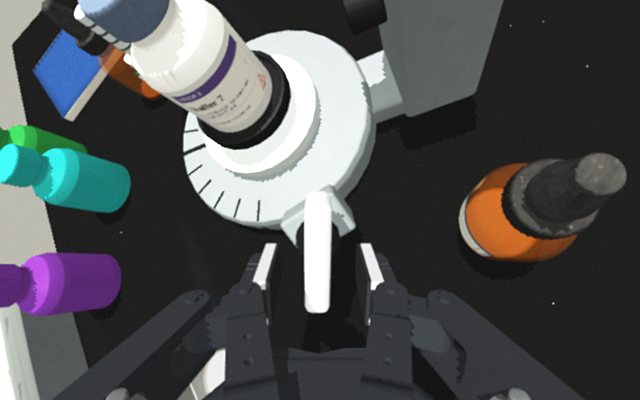

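```bash
python3 -m handwheel '-1 -1 2 0 0 0 40; -1 -1 2 0 0 0 20; -1 -1 2 0 0 0 10;-1 -1 2 0 0 0 10;-1 -1 2 0 0 0 10;-1 -1 2 0 0 0 10;-1 -1 2 0 0 0 10' 70
python3 - <<'E'
from h import *
state()
f=grab_frame("wrist"); im=f["pixels"][:,:,::-1].copy()
cv2.imwrite("pics/w10.png",im)
E
```

```text
clock: 12.0
tcp_pos: [0.5849, -0.0961, 0.0548]
orientation: [-2.394, 0.857, 0.2]
contact_force: [4.9, -3.1, -0.8]
grip_width: 0.0116
12.0 [ 0.5849 -0.0961  0.0548] [[0.782, -0.621, 0.052], [-0.534, -0.624, 0.571], [-0.322, -0.475, -0.819]] F [ 4.9 -3.1 -0.8] w 11.6 q [ 0.8   0.76 -0.59  1.75 -0.26  0.89 -0.19]
```

View pics/w10.png

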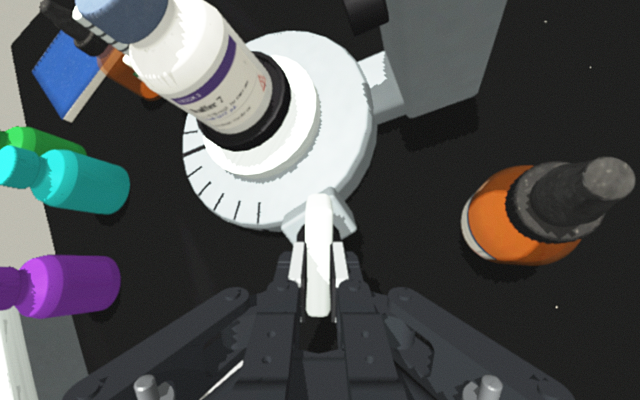

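```bash
python3 -m handwheel '0.5 0 0 0 0 -7 10; 0.5 0 0 0 0 -14 10; 0.5 0 0 0 0 -21 10; 0.5 0 0 0 0 -28 10; 0.5 0 0 0 0 -35 10; 0.5 0 0 0 0 -42 10; 0.5 0 0 0 0 -49 10; 0.5 0 0 0 0 -56 10; 0.5 0 0 0 0 -63 10; 0.5 0 0 0 0 -67 10; 0.5 0 0 0 0 -69 10; 0.5 0 0 0 0 -69 10' 70
python3 - <<'E'
from h import *
state()
f=grab_frame("wrist"); im=f["pixels"][:,:,::-1].copy()
cv2.imwrite("pics/w11.png",im); print(readout.get_obs()["moment"])
E
```

```text
clock: 13.55
tcp_pos: [0.5826, -0.096, 0.0547]
orientation: [-2.467, -0.654, -0.269]
contact_force: [-4.8, -5.7, 8.2]
grip_width: 0.0114
13.55 [ 0.5826 -0.096   0.0547] [[0.86, 0.508, 0.047], [0.394, -0.72, 0.572], [0.324, -0.474, -0.819]] F [-4.8 -5.7  8.2] w 11.4 q [ 1.    0.87 -0.9   1.74  0.06  0.9   0.75]
[-0.64829837  0.97356674  0.37673309]
```

View pics/w11.png

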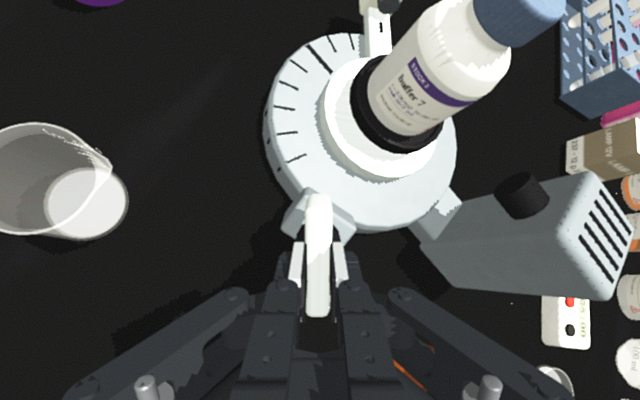

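```bash
python3 -m handwheel '0 0 0 0 0 0 20; 0 0 0 0 0 0 35; 0 0 0 0 0 0 40; 0 0 -30 0 0 0 40; 0 0 -70 0 0 0 40; 0 0 -110 0 0 0 40; 0 0 -150 0 0 0 40; 0 0 -150 0 0 0 40' 40
python3 - <<'E'
from h import *
state()
f=grab_frame("wrist"); im=f["pixels"][:,:,::-1].copy()
for q0,cc in ((1.2,(0,0,255)),(1.0,(0,255,0))):
    u=wing(q0); v=np.cross(kax,u)
    q=proj(f,[KG+kax*.014+u*.033*a+v*.007*c for a,c in ((1,1),(1,-1),(-1,-1),(-1,1))]).astype(int); cv2.polylines(im,[q.reshape(-1,1,2)],True,cc,1)
cv2.imwrite("pics/w12.png",cv2.resize(im[60:300,180:480],None,fx=2.5,fy=2.5)); 
s=grab_frame("scene"); crop(s,240,50,500,245,3,"s12.png")
E
```

```text
clock: 14.6
tcp_pos: [0.5785, -0.1838, 0.1795]
orientation: [-2.472, -0.652, -0.279]
contact_force: [0.0, 0.3, -0.0]
grip_width: 0.04
14.6 [ 0.5785 -0.1838  0.1795] [[0.86, 0.507, 0.056], [0.39, -0.724, 0.569], [0.329, -0.468, -0.82]] F [ 0.   0.3 -0. ] w 40.0 q [ 1.12  0.76 -0.95  1.58  0.    1.19  0.8 ]
```

View pics/w12.png

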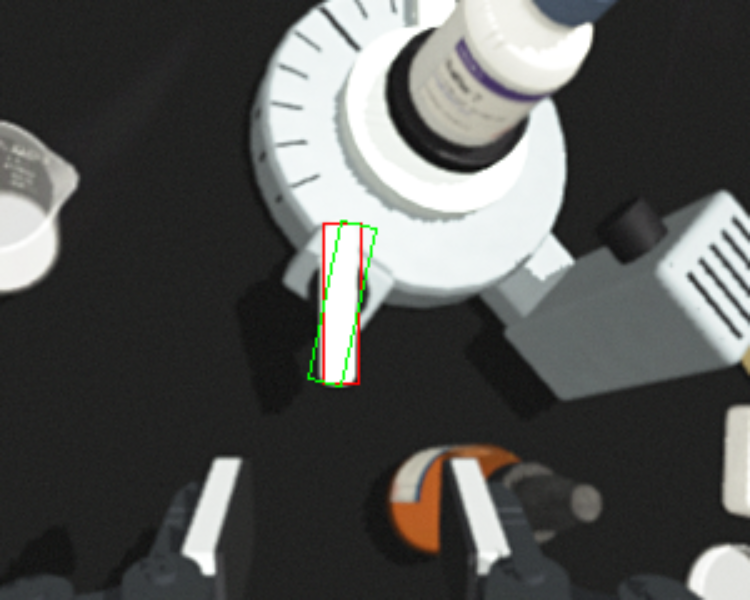

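View pics/s12.png

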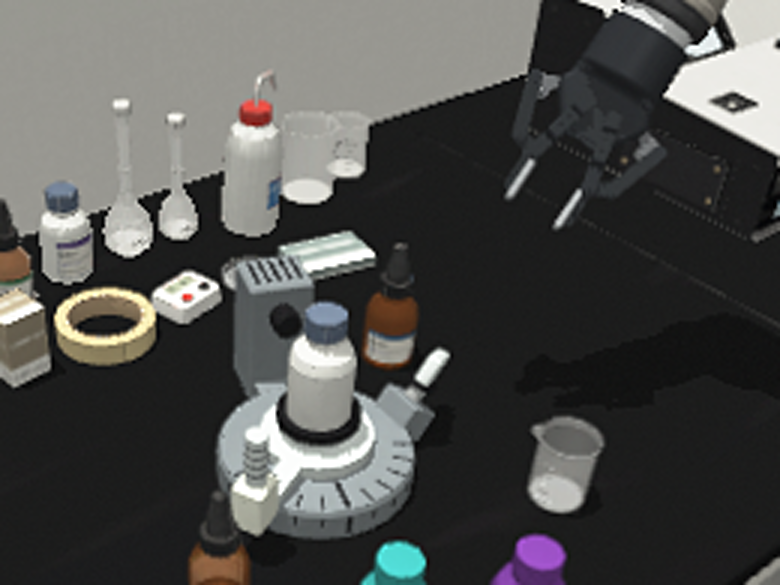

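The knob is fully loose: the wing overlay at 1.2 rad fits. Now to the grip post.

Run:
```python
from h import *
state()
Rt=frame((0,0,-1),(.906,.423,0))
for P in ((.54,-.17,.25),(.50,-.05,.26),(.51,.08,.26),(.546,.121,.22)): print(row(P,Rt))
```

```text
14.7 [ 0.5767 -0.181   0.1771] [[0.86, 0.508, 0.05], [0.393, -0.72, 0.572], [0.327, -0.472, -0.819]] F [-0.6  0.  -0. ] w 39.7 q [ 1.12  0.77 -0.95  1.58  0.    1.18  0.8 ]
[ -3.4 -61.  -55.3 -29.6 -18.8   4.5]
[  12.6 -172.5    3.2  -29.6  -18.8    4.5]
[  72.2 -261.    78.   -29.6  -18.8    4.5]
[ 106.2 -253.4  136.   -29.6  -18.8    4.5]
```

```bash
python3 -m handwheel '0 -25 -25 -8 -5 1 40; -2 -45 -45 -15 -10 2 45; -3 -61 -55 -23 -14 3 50; 3 -105 -32 -29.6 -18.8 4.5 50; 9 -145 -10 -29.6 -18.8 4.5 50; 15 -175 5 -29.6 -18.8 4.5 50; 35 -205 30 -29.6 -18.8 4.5 50; 55 -235 54 -29.6 -18.8 4.5 50; 72 -261 78 -29.6 -18.8 4.5 50; 90 -257 107 -29.6 -18.8 4.5 50; 106 -253 136 -29.6 -18.8 4.5 50; 106 -253 136 -29.6 -18.8 4.5 50' 40
python3 - <<'E'
from h import *
state()
f=grab_frame("wrist"); im=f["pixels"][:,:,::-1].copy()
P=pol(.115,-45,.125); print(P)
a=np.linspace(0,6.28,20)
q=proj(f,[P+[.009*np.cos(t),.009*np.sin(t),0] for t in a]).astype(int); cv2.polylines(im,[q.reshape(-1,1,2)],True,(0,0,255),1)
cv2.imwrite("pics/w13.png",im)
print(row((P[0],P[1],.088),frame((0,0,-1),(.906,.423,0))))
E
```

```text
clock: 16.2
tcp_pos: [0.5444, 0.1224, 0.2172]
orientation: [-3.064, -0.688, 0.009]
contact_force: [-0.1, -0.4, 1.2]
grip_width: 0.05
16.2 [0.5444 0.1224 0.2172] [[0.904, 0.427, -0.006], [0.427, -0.904, 0.001], [-0.005, -0.003, -1.0]] F [-0.1 -0.4  1.2] w 50.0 q [ 0.39  0.42 -0.93  1.78  0.37  1.13 -0.21]
[0.5453989 0.1212254 0.125    ]
[ 1.100e+00  7.000e-01  1.303e+02 -1.000e-01  2.000e-01  2.000e-01]
```

View pics/w13.png

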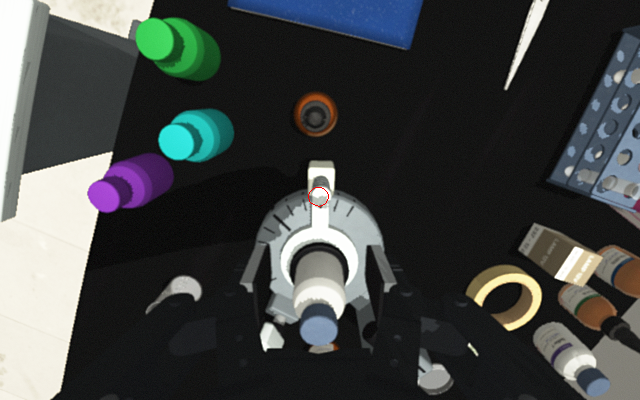

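Run:
```python
from h import *
f=grab_frame("wrist"); o=readout.get_obs(); R0=R.from_rotvec(o["orientation"]); print(R0.inv().apply(ray(f,(320,200))[0]-o["tcp_pos"]), R0.inv().apply(ray(f,(320,200))[1]))
```

```text
[ 0.00061521 -0.08238386 -0.16506599] [0.00557148 0.3168311  0.94850963]
```

```bash
python3 -m handwheel '1 0.5 45 0 0 0 50; 1 0.5 85 0 0 0 50; 1 0.5 110 0 0 0 50; 1 0.5 124 0 0 0 50; 1 0.5 130 0 0 0 50; 1 0.5 130 0 0 0 50; 1 0.5 130 0 0 0 50' 40
python3 - <<'E'
from h import *
state()
f=grab_frame("wrist"); cv2.imwrite("pics/w14.png",f["pixels"][:,:,::-1])
P=pol(.115,-45,.088); print(row(P,frame((0,0,-1),(.906,.423,0))))
E
```

```text
clock: 17.18
tcp_pos: [0.5481, 0.1205, 0.0911]
orientation: [3.067, 0.681, 0.002]
contact_force: [0.5, -0.5, 1.3]
grip_width: 0.0499
17.18 [0.5481 0.1205 0.0911] [[0.906, 0.423, 0.001], [0.423, -0.906, -0.0], [0.001, 0.001, -1.0]] F [ 0.5 -0.5  1.3] w 49.9 q [ 0.3   0.57 -0.83  1.89  0.53  0.91 -0.34]
[-2.1 -1.9  3.   0.  -0.1 -0. ]
```

View pics/w14.png

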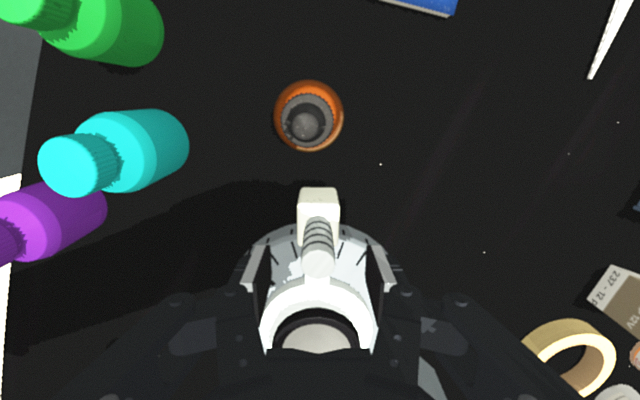

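```bash
python3 -m handwheel '-1.5 -1.5 2 0 0 0 40; -1.5 -1.5 2 0 0 0 20; -1.5 -1.5 2 0 0 0 12; -1.5 -1.5 2 0 0 0 12;-1.5 -1.5 2 0 0 0 12;-1.5 -1.5 2 0 0 0 12' 40
python3 - <<'E'
from h import *
state()
o=readout.get_obs()
# swing rows: TCP stays at fixed offset in arm frame
p=o["tcp_pos"]; R0=R.from_rotvec(o["orientation"])
C=np.r_[T,p[2]]
def rows(angs):
    for a in angs:
        Q=R.from_rotvec([0,0,np.radians(a)]); d=R0.inv().apply(C+Q.apply(p-C)-p)*1000
        print(a,d.round(1))
print(np.degrees(np.arctan2(*(p-C)[1::-1]))-A0,np.linalg.norm((p-C)[:2]))
rows(range(5,61,5))
E
```

```text
clock: 17.98
tcp_pos: [0.5462, 0.1215, 0.0885]
orientation: [-3.067, -0.681, -0.002]
contact_force: [3.9, 2.8, 0.2]
grip_width: 0.0162
17.98 [0.5462 0.1215 0.0885] [[0.906, 0.423, 0.001], [0.423, -0.906, 0.001], [0.001, -0.0, -1.0]] F [3.9 2.8 0.2] w 16.2 q [ 0.3   0.57 -0.83  1.9   0.53  0.91 -0.35]
-45.43445089823125 0.11495233859521248
5 [-10.    0.4  -0. ]
10 [-20.    1.6  -0. ]
15 [-29.8   3.7  -0. ]
20 [-39.4   6.6  -0.1]
25 [-48.7  10.4  -0.1]
30 [-57.6  14.9  -0.1]
35 [-66.1  20.2  -0.1]
40 [-74.1  26.3  -0.1]
45 [-81.6  33.   -0.1]
50 [-88.4  40.3  -0.1]
55 [-94.6  48.2  -0.1]
60 [-100.    56.6   -0.1]
```

```bash
python3 -m handwheel '-10 0.4 0 0 0 -5 12; -20 1.6 0 0 0 -10 12; -29.8 3.7 0 0 0 -15 12; -39.4 6.6 0 0 0 -20 12; -48.7 10.4 0 0 0 -25 12; -57.6 14.9 0 0 0 -30 12; -66.1 20.2 0 0 0 -35 12; -74.1 26.3 0 0 0 -40 12; -81.6 33 0 0 0 -45 12; -88.4 40.3 0 0 0 -50 12; -94.6 48.2 0 0 0 -55 12; -100 56.6 0 0 0 -60 12' 40
python3 - <<'E'
from h import *
state()
o=readout.get_obs()
p=o["tcp_pos"]; R0=R.from_rotvec(o["orientation"]); C=np.r_[T,p[2]]
a0=np.degrees(np.arctan2(*(p-C)[1::-1]))%360-A0
print(a0,np.linalg.norm((p-C)[:2]))
f=grab_frame("wrist"); cv2.imwrite("pics/w15.png",f["pixels"][:,:,::-1])
E
```

```text
clock: 19.48
tcp_pos: [0.4794, 0.0262, 0.0884]
orientation: [2.312, 2.125, -0.001]
contact_force: [6.2, 4.6, -0.6]
grip_width: 0.0159
19.48 [0.4794 0.0262 0.0884] [[0.084, 0.996, 0.001], [0.996, -0.084, -0.002], [-0.001, 0.001, -1.0]] F [ 6.2  4.6 -0.6] w 15.9 q [ 0.7   0.57 -1.12  2.07  0.66  0.92  0.7 ]
15.393830950929953 0.11498972322167306
```

View pics/w15.png

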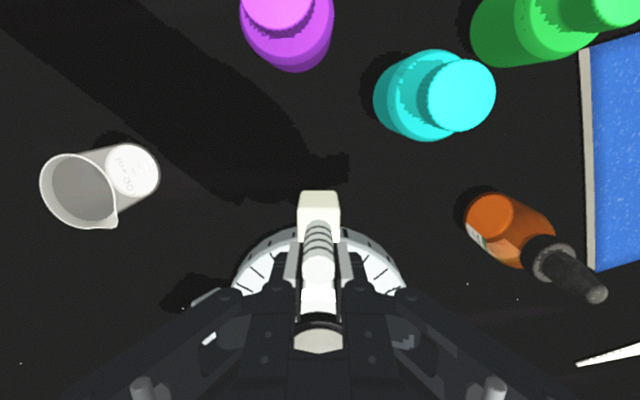

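```bash
python3 -m handwheel '-10 0.4 0 0 0 0 12; -20 1.6 0 0 0 0 12; -29.8 3.7 0 0 0 0 12; -39.4 6.6 0 0 0 0 12; -48.7 10.4 0 0 0 0 12; -48.7 10.4 0 0 0 0 12' 40
python3 - <<'E'
from h import *
state()
o=readout.get_obs()
p=o["tcp_pos"]; C=np.r_[T,p[2]]
print(np.degrees(np.arctan2(*(p-C)[1::-1]))%360-A0,np.linalg.norm((p-C)[:2]))
R0=R.from_rotvec(o["orientation"])
for a in (45,50,55,60,61): print(a,(R0.inv().apply(pol(.115,a,p[2])-p)*1000).round(1))
E
```

```text
clock: 20.27
tcp_pos: [0.4828, -0.0249, 0.0881]
orientation: [2.319, 2.12, -0.012]
contact_force: [-5.9, -4.9, 14.5]
grip_width: 0.0162
20.27 [ 0.4828 -0.0249  0.0881] [[0.089, 0.996, -0.005], [0.996, -0.09, -0.005], [-0.006, -0.005, -1.0]] F [-5.9 -4.9 14.5] w 16.2 q [ 0.8   0.58 -1.11  2.06  0.67  0.93  0.8 ]
40.631909445102536 0.11884419901451823
45 [-6.1  7.6 -0. ]
50 [-14.5  13.    0. ]
55 [-22.5  19.1   0. ]
60 [-29.8  25.9   0. ]
61 [-31.2  27.3   0. ]
```

Run:
```python
from h import *
f=grab_frame("wrist"); cv2.imwrite("pics/w16.png",f["pixels"][:,:,::-1]); s=grab_frame("scene"); crop(s,240,60,500,255,3,"s16.png")
state()
```

```text
20.38 [ 0.4827 -0.0248  0.0881] [[0.089, 0.996, -0.005], [0.996, -0.089, -0.006], [-0.006, -0.005, -1.0]] F [-5.  -5.2 14. ] w 15.9 q [ 0.8   0.58 -1.11  2.06  0.67  0.93  0.8 ]
```

View pics/w16.png

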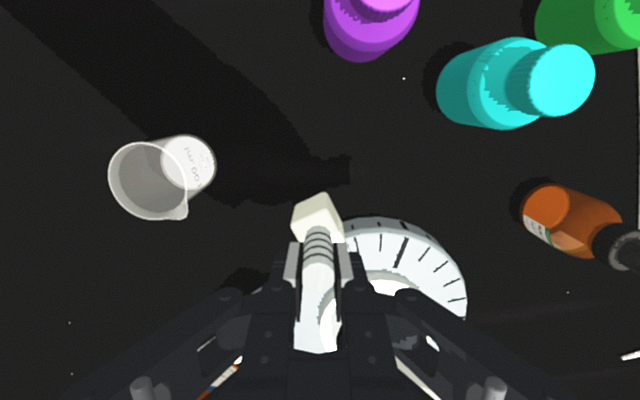

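View pics/s16.png

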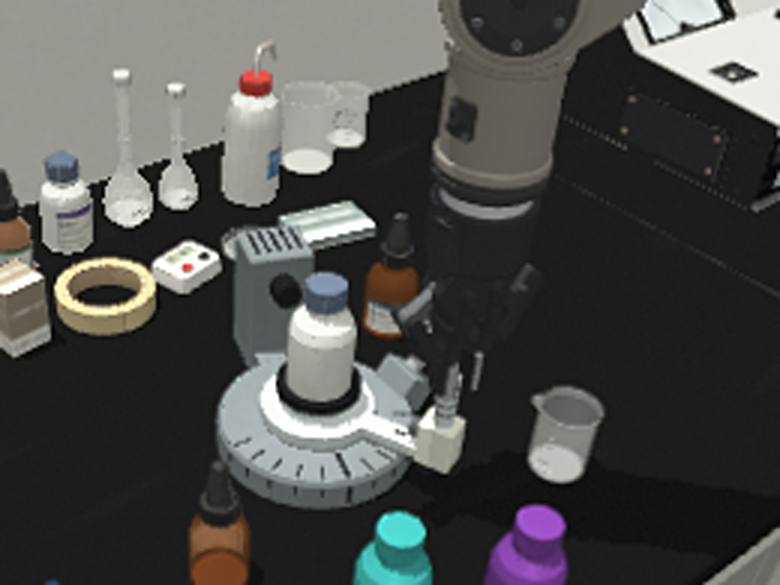

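```bash
python3 -m handwheel '-6 6 -1 0 0 0 12; -10 10 -1 0 0 -3 12; -14.5 13 -1 0 0 -6 12; -18.5 16 -1 0 0 -9 12; -22.5 19 -1 0 0 -12 12; -26 22.5 -1 0 0 -15 12; -30 26 -1 0 0 -18 12; -30 26 -1 0 0 -18 12; -30 26 -1 0 0 -18 12; -30 26 -1 0 0 -18 12' 40
python3 - <<'E'
from h import *
state()
o=readout.get_obs()
p=o["tcp_pos"]; C=np.r_[T,p[2]]
print(np.degrees(np.arctan2(*(p-C)[1::-1]))%360-A0,np.linalg.norm((p-C)[:2]))
f=grab_frame("wrist"); cv2.imwrite("pics/w17.png",f["pixels"][:,:,::-1]);t=grab_frame("top"); crop(t,280,140,440,280,4,"t17.png")
R0=R.from_rotvec(o["orientation"])
for a in (60,61): print(a,(R0.inv().apply(pol(.115,a,p[2])-p)*1000).round(1))
E
```

```text
clock: 21.62
tcp_pos: [0.5028, -0.0579, 0.0882]
orientation: [-1.955, -2.454, 0.021]
contact_force: [-12.7, -6.4, 16.3]
grip_width: 0.0159
21.62 [ 0.5028 -0.0579  0.0882] [[-0.223, 0.975, -0.012], [0.975, 0.223, -0.008], [-0.005, -0.013, -1.0]] F [-12.7  -6.4  16.3] w 15.9 q [ 0.87  0.65 -1.16  2.    0.73  1.    1.14]
59.369324359053536 0.11801141422454062
60 [ 0.2  3.3 -0. ]
61 [-1.6  4.2 -0. ]
```

View pics/w17.png

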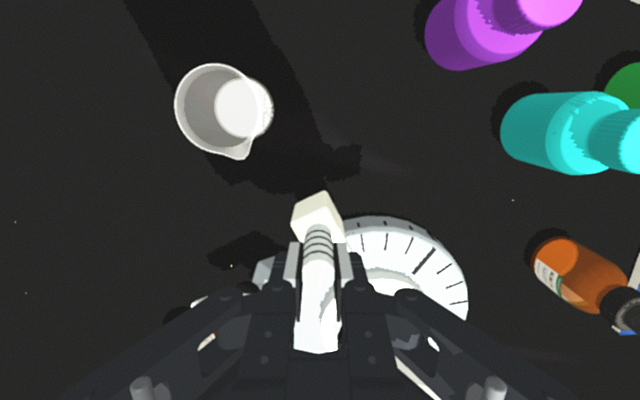

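View pics/t17.png

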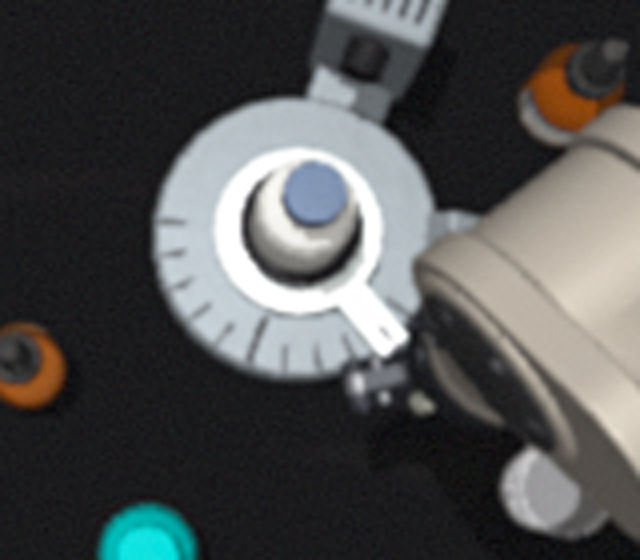

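```bash
python3 -m handwheel '-0.5 0 0 0 0 0 12; -0.5 0 0 0 0 0 18; -0.5 0 0 0 0 0 26; -0.5 0 0 0 0 0 36; -0.5 0 0 0 0 0 46; -0.5 0 0 0 0 0 50; 0 0 -40 0 0 0 50; 0 0 -80 0 0 0 50; 0 0 -130 0 0 0 50; 0 0 -130 0 0 0 50' 40
python3 - <<'E'
from h import *
state()
f=grab_frame("wrist"); im=f["pixels"][:,:,::-1].copy()
a=np.linspace(0,6.28,20); P=pol(.115,60,.125)
q=proj(f,[P+[.009*np.cos(t),.009*np.sin(t),0] for t in a]).astype(int); cv2.polylines(im,[q.reshape(-1,1,2)],True,(0,0,255),1)
cv2.imwrite("pics/w18.png",im)
E
```

```text
clock: 22.98
tcp_pos: [0.5106, -0.0534, 0.2226]
orientation: [1.952, 2.455, 0.005]
contact_force: [-0.3, -0.9, -0.4]
grip_width: 0.0498
22.98 [ 0.5106 -0.0534  0.2226] [[-0.225, 0.974, 0.006], [0.974, 0.225, -0.001], [-0.002, 0.006, -1.0]] F [-0.3 -0.9 -0.4] w 49.8 q [ 1.01  0.51 -1.33  1.87  0.53  1.19  1.29]
```

View pics/w18.png

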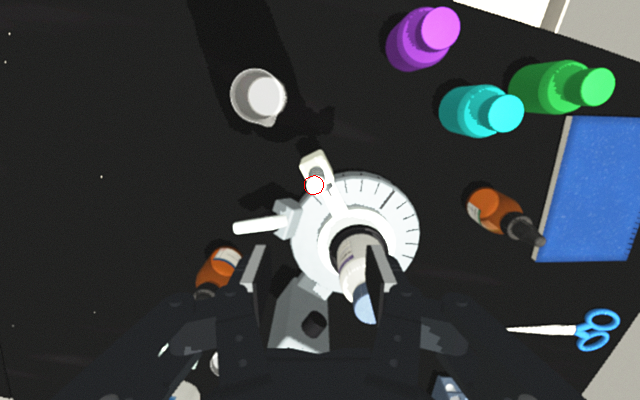

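Run:
```python
from h import *
state()
P,Rt=kpose(1.2,1,.15); print(P,row(P,Rt));
```

```text
23.02 [ 0.5093 -0.0541  0.2205] [[-0.225, 0.974, 0.003], [0.974, 0.225, -0.001], [-0.002, 0.002, -1.0]] F [ 0.6 -0.2 -0.2] w 50.1 q [ 1.    0.51 -1.33  1.87  0.53  1.19  1.29]
[ 0.57667469 -0.18102923  0.17894722] [-138.8   37.    41.9   12.2   35.5   71.2]
```

```bash
python3 -m handwheel '-12 3 -10 1 3 6 50; -26 7 -15 2 6 12 45; -40 10 -15 3 9 18 40; -55 15 -10 4 12 24 40; -70 19 0 5 15 31 40; -85 23 5 6.5 19 38 40; -100 27 15 8 23 46 40; -115 31 25 9.5 27.5 55 40; -130 35 35 11 32 64 40; -138.8 37 42 12.2 35.5 71.2 40; -138.8 37 42 12.2 35.5 71.2 40; -138.8 37 42 12.2 35.5 71.2 40' 40
python3 - <<'E'
from h import *
state()
print(row(*kpose(1.2,1,.15)),row(*kpose(1.2,1,0)))
f=grab_frame("wrist"); im=f["pixels"][:,:,::-1].copy()
u=wing(1.2); v=np.cross(kax,u)
q=proj(f,[KG+kax*.014+u*.033*a+v*.007*c for a,c in ((1,1),(1,-1),(-1,-1),(-1,1))]).astype(int); cv2.polylines(im,[q.reshape(-1,1,2)],True,(0,0,255),1)
cv2.imwrite("pics/w19.png",im)
E
```

```text
clock: 24.52
tcp_pos: [0.5754, -0.1796, 0.1772]
orientation: [-2.467, -0.652, -0.268]
contact_force: [-0.2, 0.9, 0.7]
grip_width: 0.0399
24.52 [ 0.5754 -0.1796  0.1772] [[0.861, 0.506, 0.046], [0.393, -0.72, 0.572], [0.323, -0.475, -0.819]] F [-0.2  0.9  0.7] w 39.9 q [ 1.16  0.81 -1.04  1.58  0.07  1.19  0.74]
[ 1.1  0.8 -2.2 -0.2  0.2  0.2] [  1.5   1.3 147.8  -0.2   0.2   0.2]
```

View pics/w19.png

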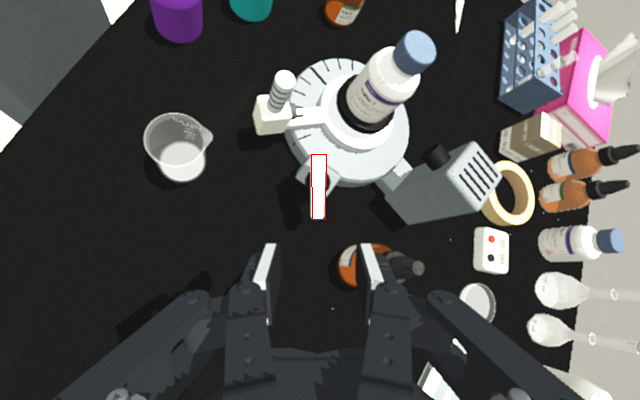

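```bash
python3 -m handwheel '1 1 40 0 0 0 40; 1 1 80 0 0 0 40; 1 1 110 0 0 0 40; 1 1 130 0 0 0 40; 1 1 143 0 0 0 40; 1 1 148 0 0 0 40; 1 1 148 0 0 0 40;1 1 148 0 0 0 40' 40
python3 - <<'E'
from h import *
state()
print(row(*kpose(1.2,1,0)))
f=grab_frame("wrist"); cv2.imwrite("pics/w20.png",f["pixels"][:,:,::-1])
E
```

```text
clock: 25.58
tcp_pos: [0.5846, -0.0974, 0.0564]
orientation: [-2.469, -0.647, -0.27]
contact_force: [-0.5, 0.4, -0.7]
grip_width: 0.0402
25.57 [ 0.5846 -0.0974  0.0564] [[0.863, 0.503, 0.049], [0.389, -0.723, 0.572], [0.323, -0.474, -0.819]] F [-0.5  0.4 -0.7] w 40.2 q [ 1.04  0.91 -0.97  1.73  0.14  0.91  0.68]
[ 0.3 -1.5  1.4 -0.   0.  -0. ]
```

View pics/w20.png

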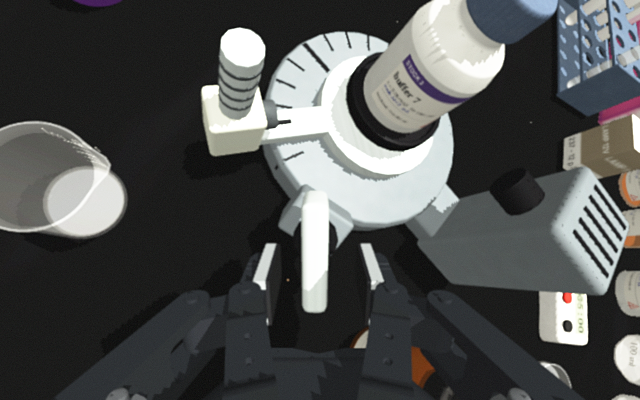

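```bash
python3 -m handwheel '-1 -1 1.5 0 0 0 40; -1 -1 1.5 0 0 0 20; -1 -1 1.5 0 0 0 10;-1 -1 1.5 0 0 0 10;-1 -1 1.5 0 0 0 10;-1 -1 1.5 0 0 0 10' 70; python3 -m handwheel '0 0 0 0 0 7 10; 0 0 0 0 0 14 10; 0 0 0 0 0 21 10; 0 0 0 0 0 28 10; 0 0 0 0 0 35 10; 0 0 0 0 0 42 10; 0 0 0 0 0 49 10; 0 0 0 0 0 56 10; 0 0 0 0 0 63 10; 0 0 0 0 0 68 10; 0 0 0 0 0 71 10; 0 0 0 0 0 71 10' 70
python3 - <<'E'
from h import *
state(); print(readout.get_obs()["moment"])
f=grab_frame("wrist"); cv2.imwrite("pics/w21.png",f["pixels"][:,:,::-1])
E
```

```text
clock: 26.38
tcp_pos: [0.5825, -0.0959, 0.0549]
orientation: [-2.469, -0.647, -0.268]
contact_force: [-3.9, -3.2, 5.8]
grip_width: 0.0115
clock: 27.88
tcp_pos: [0.5851, -0.0962, 0.055]
orientation: [-2.38, 0.903, 0.215]
contact_force: [5.3, -1.5, -2.1]
grip_width: 0.0117
27.88 [ 0.5851 -0.0962  0.055 ] [[0.758, -0.65, 0.052], [-0.557, -0.604, 0.57], [-0.339, -0.462, -0.82]] F [ 5.3 -1.5 -2.1] w 11.7 q [ 0.85  0.77 -0.65  1.75 -0.2   0.89 -0.28]
[-1.10189215 -1.38913931 -0.23896219]
```

View pics/w21.png

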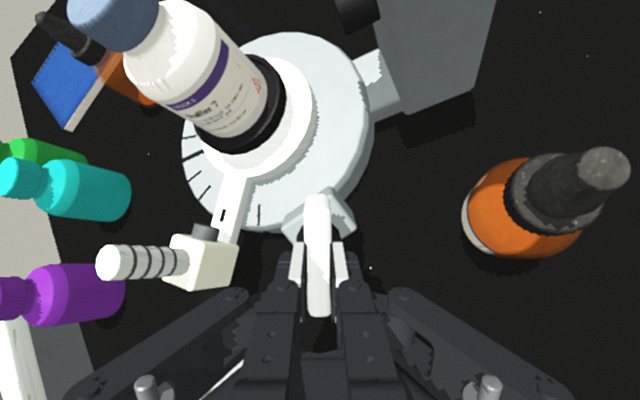

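Tight. I'll release, back off, and check.

```bash
python3 -m handwheel '0 0 0 0 0 0 20; 0 0 0 0 0 0 35; 0 0 0 0 0 0 40; 0 0 -30 0 0 0 40; 0 0 -70 0 0 0 40; 0 0 -110 0 0 0 40; 0 0 -150 0 0 0 40; 0 0 -170 0 0 0 40; 0 0 -170 0 0 0 40' 40
python3 - <<'E'
from h import *
state()
f=grab_frame("wrist"); im=f["pixels"][:,:,::-1].copy()
for q0,cc in ((0,(0,0,255)),(.15,(0,255,0))):
    u=wing(q0); v=np.cross(kax,u)
    q=proj(f,[KG+kax*.014+u*.033*a+v*.007*c for a,c in ((1,1),(1,-1),(-1,-1),(-1,1))]).astype(int); cv2.polylines(im,[q.reshape(-1,1,2)],True,cc,1)
a=np.linspace(0,6.28,20)
for d,cc in ((60,(0,0,255)),(56,(0,255,0))):
    P=pol(.115,d,.125); q=proj(f,[P+[.009*np.cos(t),.009*np.sin(t),0] for t in a]).astype(int); cv2.polylines(im,[q.reshape(-1,1,2)],True,cc,1)
cv2.imwrite("pics/w22.png",cv2.resize(im[20:280,140:480],None,fx=2.3,fy=2.3)); 
s=grab_frame("scene"); crop(s,240,50,500,245,3,"s22.png")
t=grab_frame("top"); crop(t,260,110,460,280,4,"t22.png")
E
```

```text
clock: 29.05
tcp_pos: [0.5751, -0.1941, 0.1948]
orientation: [-2.379, 0.906, 0.218]
contact_force: [0.0, -0.2, 0.0]
grip_width: 0.0402
29.05 [ 0.5751 -0.1941  0.1948] [[0.756, -0.652, 0.05], [-0.558, -0.602, 0.571], [-0.342, -0.46, -0.82]] F [ 0.  -0.2  0. ] w 40.2 q [ 0.96  0.65 -0.66  1.57 -0.22  1.23 -0.26]
```

View pics/w22.png

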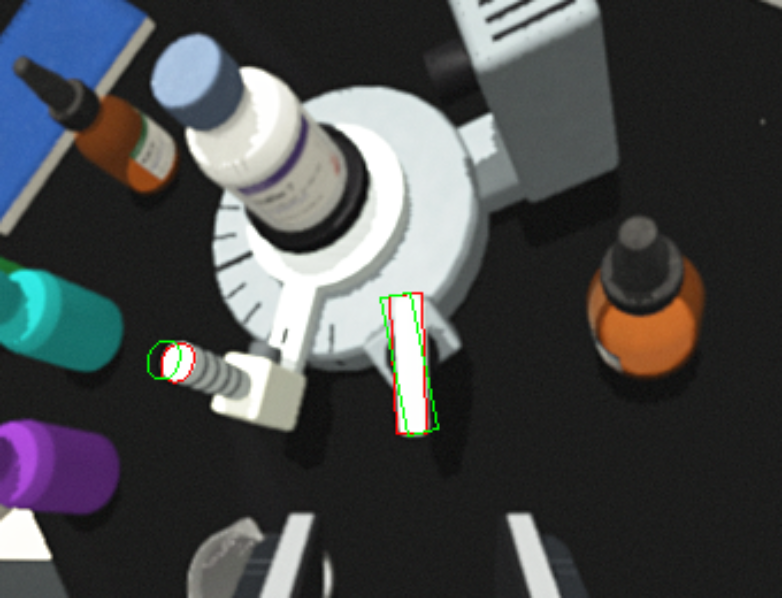

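View pics/s22.png

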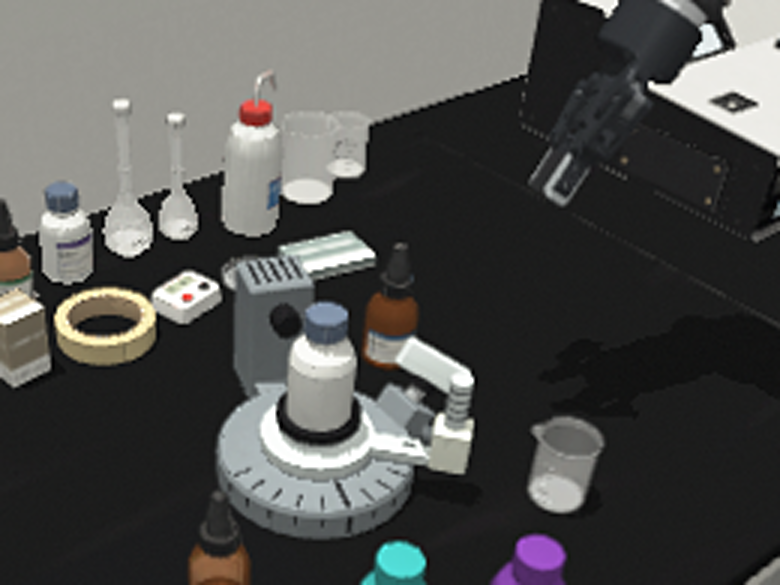

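View pics/t22.png

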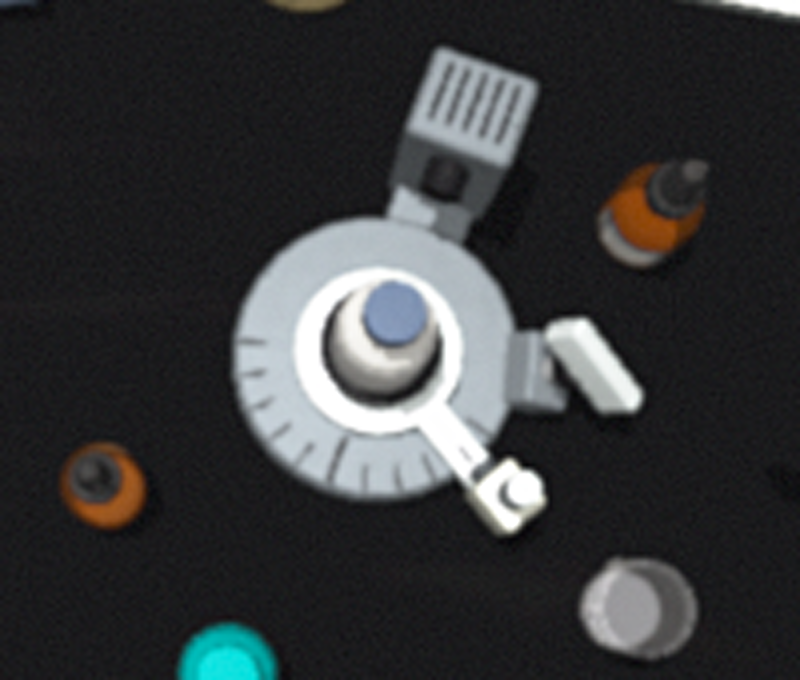

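```bash
python3 -c "
from bench import workorder; print(workorder.hand_in())"
```

```text
the job is handed in; nothing more can be done
None
```

The goniometer is set at 60 degrees and I handed the job in at about 29 s. No verdict is reported on hand-in. I stood the sample bottle on the sample table, loosened the clamp knob to its stop, swung the detector arm from -45° to 60°, tightened the knob again and backed the gripper off.

- **Arm:** the last pictures show it on the fourth click past zero, with three marks between it and the zero mark. The 60° overlay fits the post.
- **Knob:** the wing fits the fully tight overlay within about 0.05 rad.
- **Bottle:** it stands upright inside the cup rim.
- **Bystanders:** the dropper bottles and the beaker look unmoved.

**Readings that disagreed:**
- The finger-opening readout was about 2 mm low on the 14 mm wing and 9 mm low on the bottle. The pads probably sat on the bottle's shoulder, but the lift and placing still went cleanly.
- The wrist and scene views differed by 2–3 mm on how well the bottle was centred. The cup itself limits that error to 5 mm.
- The grip slid 3–4 mm along the pads near the end of the swing, with about 16 N upward on the tool. The overlay after release showed the arm in the 60° click.

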